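# Open the clamped handle mould and put the clay handles in the damp box

### The arm

A 6-joint arm with a two-finger parallel gripper is mounted at the origin on a cart in front of the work surface, level with it; the furniture and walls round the work are solid. World frame = base frame: x ahead of the robot, y to its left, z up, the work surface at z = 0. Lengths are in m, angles in rad, forces in N, time in s.
With the tool pointing down it reaches from about 0.2 to 0.875 m from the base axis. Payload 3.4 kg.
Tool frame: the origin (TCP) lies at the very end of the fingers, on their centre line; the grasp point (between the pads) lies 19 mm behind it; z points along the fingers, y is the line along which they close (so a half turn about z gives the same grasp; the last joint's range is limited). The gripper opens to 94 mm and grips with 3 to 60 N. Pads are 16 mm wide; open, the fingers measure 119 mm over their backs; the gripper's body (75 mm by 177 mm) begins 78 mm behind the grasp point.
Start: joints at [1.21, 0.276, 1.505, -0, 1.361, -0.121], TCP at [0.137, 0.559, 0.205] pointing down, gripper open.
Joint ranges: [-2.89, 2.89], [-0.75, 2.08], [0.22, 2.7], [-1.18, 4.32], [0.11, 2.71], [-2.7, 2.7]. Speed limits (rad/s): [2.57, 2.57, 3.14, 3.14, 3.14, 3.14].

### API

Orientations are given as a 3x3 rotation matrix whose columns are the frame's x, y, z axes.
In Python, from workcell import monitor, eyes, close_job gives the robot as it stands.
- The arm moves only by the shell command python3 -m inch 'ROWS'. ROWS is JSON, a list of rows, each a list of 5 numbers: the finger opening in m, from 0 to 0.094, then the shift along the tool's x, y, z in m, then the turn about the tool's z in degrees. In form: [[grip, tx, ty, tz, yaw], ...]. A call has 1 to 5 rows; each row shifts and turns the commanded pose from where the row before left it, along the tool's axes as they then stand; what a row does not reach is not made up. A row lasts 1/8 s, in which the tool goes at most 62.5 mm and 10.7 degrees, less where a joint would pass 70% of its speed; a pose out of reach is approached as far as the arm can. A call with a gripper value outside its range is refused whole. The fingers move at their own pace and stop on an object; the grip force is fixed at half the most. Time passes only in rows, so rows that do not move let the fingers close. It gives the time, the measured TCP pose, the force, the opening and the grip force at its end, in the units of the state.
- monitor.sense(): the state, without advancing time (a new reading comes with each control period).
- eyes.snapshot(name): name is "scene" or "top" or "wrist"; returns a dict with "pixels" (480x640x3 uint8, blue, green, red), "z_map" (480x640 float32, m along the optical axis (not along the pixel's ray), 0 where there is no reading), "camera_matrix" (3x3 intrinsics, pixels), "cam_to_world" (4x4, takes a point from camera to world coordinates); the wrist camera has in their place "tool_from_camera" (4x4, takes a point from camera to tool coordinates, whose origin is the TCP and whose axes are the flange's). Camera axes: x right, y down, z forward; pixel columns grow to the right and rows downward; lengths in m; the calibration is good to about 2 mm. A picture is of the moment at which its call begins: read the wrist's pose just before it.
- close_job(): hands the job in; it is judged then, once.
The state is a dict: "clock": time; "qpos": joint angles; "qd": joint speeds; "tau": joint torques, N m; "tcp_pos": TCP position; "orientation": TCP orientation; "force": force on the tool from outside, world axes, zero at the start; "moment": the same for the moment, N m; "grip_width": opening from 0.0 (shut) to 1.0 (fully open); "grasp_force": force on a finger pad.
Only numpy, scipy, OpenCV 4.12 (cv2) and the standard library are available. Lean on these libraries where they do the work, as an engineer would, in place of code of your own. Each camera call takes 0.05 s, during which the arm holds its last target. There are 200 camera calls.

### The job

Swing the toggle clamp's lever right over to free the two-part plaster mould, lift off the upper half and lay it flat on the slatted drying rack, lengthwise and well centred. Swing the damp box's lid right back until it rests on its stop, lay every clay cup handle from the mould flat on the plaster bed inside, none lying on another, and then close the lid. Leave the clamp open and do not disturb the things standing round the work.

Things in the scene. Friction and masses are not known exactly. Their poses are not given: they have to be found in the camera images.
- jig: Plywood mould jig, fixed. Origin: underside of the board, below the middle of the mould; z up, x from the mould towards the clamp (away from the robot, +-0.12 rad). Board x -60 to +165, y +-100, 12 mm thick. On a wooden riser behind the mould (x 71 to 157, y +-32 mm) stands the steel toggle clamp, cheeks up to 107 mm high.
- mould_face (a point): Middle of the flat top of the fixed lower half of the white plaster mould, 40 mm above the worktop, 84 (x) by 188 (y) mm, axes as the jig's. In it four C-shaped pockets 6 mm deep, in a row at x = 0, y = -64.5, -21.5, +21.5, +64.5 mm; two to four hold a clay cup handle.
- clamp_lever (a joint): Lever of the toggle clamp, rad: 0 = locked (upright, leaning 0.14 rad to the mould), 1.7 = fully open (level, pointing along the jig's +x). Grows as the lever's top is pushed along the jig's +x. Passing dead centre at 0.08 takes about 10 N at the grip; left alone it drops back from below 1.1 rad and falls open beyond 1.4. It raises the hold-down arm off the mould.
- lever_grip (a point): Middle of the lever's round black grip (19 mm thick, 73 mm long), 61 mm from the lever's pivot line; the grip ends 98 mm from that line. This frame turns with the lever and has the jig's axes at joint 0, when the lever's own direction leans 0.14 rad from its z towards its -x.
- lever_pivot (a point): Middle of the lever's pivot line, fixed in the jig 133 mm behind the mould's middle and 79 mm above the worktop; axes as the jig's, the lever turns about y. The hold-down arm (bar 22 mm wide, 98 mm long, pivot 45 mm nearer the mould and 21 mm higher) lies on the mould when locked; with the lever open it stands up, leaning 0.47 rad back, its end 180 mm above the worktop.
- mould_top_grip (a point): Loose upper half of the mould, white plaster, 0.5 to 0.7 kg: flange 84 (x) by 188 (y) by 15 mm, on it a raised block 56 (x) by 150 (y) by 21 mm; 36 mm high, hollow below. This point: middle of the block, 25 mm above the underside; x across, y along, z up. Grasp the block across its 56 mm. At first it lies on the lower half, axes as the jig's. Lift it 15 mm to clear the clay handles.
- rack_top (a point): Middle of the top of the slatted wooden drying rack, fixed, 200 (x, its long side, pointing about away from the robot) by 104 (y) mm, top 18 mm above the worktop. The upper mould half is to lie on it with its y along the rack's x, either way round.
- bed (a point): Middle of the flat white plaster bed inside the grey damp box, 14 mm above the worktop; x points away from the robot (+-0.15 rad) to the lid's hinge, z up. The box is fixed, 130 (x) by 240 (y) mm outside, 122 by 232 mm inside, rim 62 mm above the worktop.
- lid (a joint): Hinged white lid of the damp box, rad: 0 = shut, 1.9 = leaning back on its stop. It weighs 0.15 kg and has no catch; let go, it falls shut from below 1.5 rad and falls open beyond 1.65.
- lid_hinge (a point): Middle of the lid's hinge line, fixed, 72 mm behind the middle of the box along its x, 65 mm above the worktop, parallel to the box's y; axes as the bed's. The lid is a plate 250 mm long (y) that reaches 142 mm forward (-x) from the hinge, its top 4 to 7 mm above the hinge line when shut.
- lid_knob (a point): Middle of the black barrel knob that juts out before the middle of the lid's front edge: a level cylinder 18 mm thick, 20 mm long, lying parallel to the hinge line, 163 mm from it and 11 mm clear of the lid's edge; when shut 67 mm above the worktop. Grasped by its two flat ends (along y) it turns between the fingertips as the lid swings. This frame has the bed's axes when shut and turns with the lid about y.
- cup_stack: Bystander, loose: stack of green plastic beakers, 88 mm across, 163 mm high; leave it alone. Origin at its underside.
- red_cutter: Bystander, loose: red cog-shaped cutter, 49 mm across, 40 mm high; leave it alone.
- yellow_box: Bystander, loose: yellow box, 46 x 76 x 32 mm; leave it alone.
- cup_handle_0_mid (a point): Loose clay cup handle (may be absent), terracotta: flat C, 46 (x) by 34 (y) by 14 mm thick, 25 g, bars 11 mm wide. This point: its middle, half-way up. Its arms' flat outer sides face +-x, 46 mm apart (grasp there); bow at +y, open ends at -y. At first in pocket 1 of 4 (from the jig's -y end), axes as the jig's, top 48 mm above the worktop (8 mm proud).
- cup_handle_1_mid (a point): Loose clay cup handle (may be absent), terracotta: flat C, 46 (x) by 34 (y) by 14 mm thick, 25 g, bars 11 mm wide. This point: its middle, half-way up. Its arms' flat outer sides face +-x, 46 mm apart (grasp there); bow at +y, open ends at -y. At first in pocket 2 of 4 (from the jig's -y end), axes as the jig's, top 48 mm above the worktop (8 mm proud).
- cup_handle_2_mid (a point): Loose clay cup handle (may be absent), terracotta: flat C, 46 (x) by 34 (y) by 14 mm thick, 25 g, bars 11 mm wide. This point: its middle, half-way up. Its arms' flat outer sides face +-x, 46 mm apart (grasp there); bow at +y, open ends at -y. At first in pocket 3 of 4 (from the jig's -y end), axes as the jig's, top 48 mm above the worktop (8 mm proud).
- cup_handle_3_mid (a point): Loose clay cup handle (may be absent), terracotta: flat C, 46 (x) by 34 (y) by 14 mm thick, 25 g, bars 11 mm wide. This point: its middle, half-way up. Its arms' flat outer sides face +-x, 46 mm apart (grasp there); bow at +y, open ends at -y. At first in pocket 4 of 4 (from the jig's -y end), axes as the jig's, top 48 mm above the worktop (8 mm proud).

How it is judged:
On the way, in this order (a step that is already met when the one before it is completed fails the run):
1. the clamp lever is swung over and open (value of joint clamp_lever above 1.4 rad), for 0.2 s.
2. the upper mould half lies on the rack and the lid of the damp box is open on its stop (x of mould_top_grip in the frame of rack_top between -0.03 and 0.03 m and y of mould_top_grip in the frame of rack_top between -0.03 and 0.03 m and z of mould_top_grip in the frame of rack_top below 0.031 m and angle between mould_top_grip's own z axis and vertical below 0.08 rad and angle between the y axis of mould_top_grip and the x axis of rack_top, either way round below 0.3 rad and value of joint clamp_lever above 1.4 rad and value of joint lid above 1.8 rad and linear speed of mould_top below 0.02 m/s and contact force between the fingers and mould_top below 0.1 N), for 0.2 s.
3. every clay handle lies flat on the bed of the damp box, let go, the lid still open (x of cup_handle_0_mid in the frame of bed between -0.06 and 0.06 m and y of cup_handle_0_mid in the frame of bed between -0.116 and 0.116 m and z of each of cup_handle_0_mid, cup_handle_1_mid, cup_handle_2_mid, cup_handle_3_mid in the frame of bed below 0.012 m and x of cup_handle_1_mid in the frame of bed between -0.06 and 0.06 m and y of cup_handle_1_mid in the frame of bed between -0.116 and 0.116 m and x of cup_handle_2_mid in the frame of bed between -0.06 and 0.06 m and y of cup_handle_2_mid in the frame of bed between -0.116 and 0.116 m and x of cup_handle_3_mid in the frame of bed between -0.06 and 0.06 m and y of cup_handle_3_mid in the frame of bed between -0.116 and 0.116 m and value of joint lid above 1.6 rad and contact force between the fingers and cup_handle_0 below 0.1 N and contact force between the fingers and cup_handle_1 below 0.1 N and contact force between the fingers and cup_handle_2 below 0.1 N and contact force between the fingers and cup_handle_3 below 0.1 N), for 0.2 s.
At the end, for the whole second after the job is handed in: Clay handles flat on the bed in the damp box (centre inside the walls, under 12 mm above the bed), lid shut (under 0.04 rad), upper mould half flat on the rack (centred to 30 mm each way, lengthwise within 0.3 rad, tilt under 0.08), clamp lever over 1.4 rad, all at rest (x of cup_handle_0_mid in the frame of bed between -0.06 and 0.06 m and y of cup_handle_0_mid in the frame of bed between -0.116 and 0.116 m and z of each of cup_handle_0_mid, cup_handle_1_mid, cup_handle_2_mid, cup_handle_3_mid in the frame of bed below 0.012 m and x of cup_handle_1_mid in the frame of bed between -0.06 and 0.06 m and y of cup_handle_1_mid in the frame of bed between -0.116 and 0.116 m and x of cup_handle_2_mid in the frame of bed between -0.06 and 0.06 m and y of cup_handle_2_mid in the frame of bed between -0.116 and 0.116 m and x of cup_handle_3_mid in the frame of bed between -0.06 and 0.06 m and y of cup_handle_3_mid in the frame of bed between -0.116 and 0.116 m and x of mould_top_grip in the frame of rack_top between -0.03 and 0.03 m and y of mould_top_grip in the frame of rack_top between -0.03 and 0.03 m and z of mould_top_grip in the frame of rack_top below 0.031 m and angle between mould_top_grip's own z axis and vertical below 0.08 rad and angle between the y axis of mould_top_grip and the x axis of rack_top, either way round below 0.3 rad and value of joint clamp_lever above 1.4 rad and value of joint lid below 0.04 rad and linear speed of each of mould_top, cup_handle_0, cup_handle_1, cup_handle_2, cup_handle_3 below 0.02 m/s); the robot touches nothing.
It fails at once if a loose bystander (cup stack, red cutter, yellow box) is moved more than 3 cm (distance of any of cup_stack, red_cutter, yellow_box from where it was at the start of the episode above 0.03 m).
Of cup_handle_0, cup_handle_1, cup_handle_2, cup_handle_3 only 2 to 4 are there at a start; the rules pass over those that are not, and their reading is None.
At some moment in a run one of cup_handle_0, cup_handle_1, cup_handle_2, cup_handle_3 may be knocked a few centimetres aside while the robot is not near it.
Once in a run the grip may slacken for a moment while it holds something.
It also fails if it takes over 208 s, if anything falls off the work surface, if the arm or the gripper's body presses on something with over 40 N, if the wrist force passes 120 N, or if a joint passes its speed limit or range.

## Working session

There is one attempt and no reset: what is moved stays moved. The work goes in short steps, Python scripts to look and compute and a shell command to move; the robot and the scene stay as the last step left them, time stands still between calls to the robot, and variables do not carry over. Pictures are saved under pics/ and viewed, at most 14 in all, crops included, and the job is handed in when it is done.

```bash
ls; mkdir -p pics; python3 - <<'E'
from workcell import monitor, eyes
import cv2,numpy as np
s=monitor.sense();print({k:np.round(v,3).tolist() for k,v in s.items()})
for n in("scene","top"):
    d=eyes.snapshot(n);cv2.imwrite(f'pics/{n}0.png',d['pixels']);np.savez(f'pics/{n}0.npz',**d)
    print(n,d['camera_matrix'].round(1).tolist(),d['cam_to_world'].round(3).tolist())
d=eyes.snapshot("wrist");print(d['tool_from_camera'].round(3).tolist())
E
```

```text
pics
{'clock': 0.0, 'qpos': [1.21, 0.277, 1.506, 0.0, 1.361, -0.121], 'qd': [0.0, 0.0, 0.0, -0.0, 0.001, -0.002], 'tau': [0.001, -40.458, -23.723, 0.07, 0.035, -0.0], 'tcp_pos': [0.136, 0.558, 0.205], 'orientation': [[-0.971, 0.238, -0.001], [0.238, 0.971, -0.002], [0.0, -0.002, -1.0]], 'force': [0.668, -0.009, -0.391], 'moment': [0.059, 0.048, 0.029], 'grasp_force': 0.0, 'grip_width': 1.002}
scene [[452.9, 0.0, 317.2], [0.0, 452.9, 236.6], [0.0, 0.0, 1.0]] [[0.618, -0.383, 0.687, -0.081], [-0.786, -0.331, 0.523, -0.574], [0.027, -0.863, -0.505, 0.559], [0.0, 0.0, 0.0, 1.0]]
top [[460.5, 0.0, 326.1], [0.0, 460.5, 242.2], [0.0, 0.0, 1.0]] [[0.017, -0.977, 0.214, 0.28], [-1.0, -0.016, 0.006, -0.123], [-0.003, -0.214, -0.977, 1.32], [0.0, 0.0, 0.0, 1.0]]
[[-0.001, -0.968, -0.253, 0.072], [1.0, -0.001, -0.0, 0.001], [-0.0, -0.253, 0.968, -0.177], [0.0, 0.0, 0.0, 1.0]]
```

View pics/top0.png

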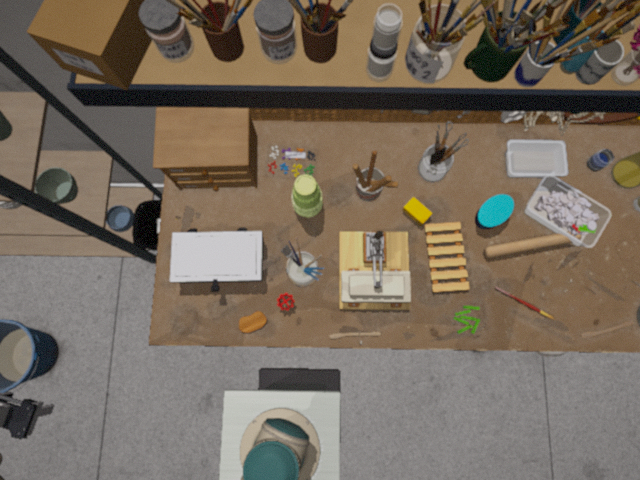

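View pics/scene0.png

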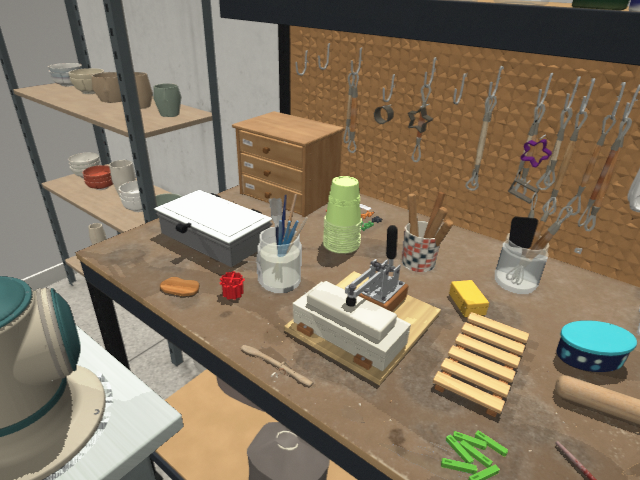

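```bash
cat > h.py <<'E'
import numpy as np,cv2
def cloud(d,T=None):
    K=d['camera_matrix'];T=d['cam_to_world'] if T is None else T
    z=d['z_map'];v,u=np.mgrid[:480,:640]
    p=np.stack([(u-K[0,2])/K[0,0]*z,(v-K[1,2])/K[1,1]*z,z],-1)
    w=p@T[:3,:3].T+T[:3,3];w[z==0]=np.nan;return w
def ray(d,uv,h,T=None):
    K=d['camera_matrix'];T=d['cam_to_world'] if T is None else T
    uv=np.atleast_2d(uv).astype(float)
    r=np.c_[(uv-K[:2,2])/[K[0,0],K[1,1]],np.ones(len(uv))]@T[:3,:3].T
    return T[:3,3]+r*((h-T[2,3])/r[:,2])[:,None]
def rect(pts):
    (c,s,a)=cv2.minAreaRect(pts[:,:2].astype(np.float32)*1000);return np.round(c,1),np.round(s,1),round(a,1)
def wristT(s,d):
    T=np.eye(4);T[:3,:3]=s['orientation'];T[:3,3]=s['tcp_pos'];return T@d['tool_from_camera']
E
python3 - <<'E'
from h import *
for n in('top','scene'):
    d=dict(np.load(f'pics/{n}0.npz'));w=cloud(d);hsv=cv2.cvtColor(d['pixels'],cv2.COLOR_BGR2HSV)
    X,Y,Z=w[...,0],w[...,1],w[...,2];H,S,V=[hsv[...,i] for i in range(3)]
    def big(m,hh,lab):
        m=cv2.morphologyEx(m.astype(np.uint8),cv2.MORPH_OPEN,np.ones((3,3)))
        k,l,st,c=cv2.connectedComponentsWithStats(m)
        i=1+np.argmax(st[1:,4]);mm=l==i
        vv,uu=np.nonzero(mm);print(n,lab,st[i].tolist(),'z',np.nanmedian(Z[mm]).round(4),'cloud',rect(w[mm&~np.isnan(Z)]),'plane',rect(ray(d,np.c_[uu,vv],hh)))
    reg=(X>.2)&(X<.8)&(Y<.45)&(Y>-.6)
    big(reg&(Z>.055)&(Z<.08)&(S<40)&(V>150)&(Y>.1),.07,'lid')
    big(reg&(Z>.067)&(Z<.085)&(S<60)&(V>120)&(Y<.1),.076,'block')
    big(reg&(Z>.005)&(Z<.018)&(Y<.05)&(Y>-.3)&(S>60)&(V>120),.012,'board')
    m=reg&(Z>.01)&(Z<.026)&(Y<-.25)&(S>80)
    m=cv2.morphologyEx(m.astype(np.uint8),cv2.MORPH_CLOSE,np.ones((9,9)))>0
    big(m,.018,'rack')
    for lab,m in(('yellow',(H>22)&(H<32)&(S>200)&(V>120)),('red',((H<5)|(H>174))&(S>180)),('green',(H>33)&(H<45)&(S>80)&(Z>.1))):big(reg&m,.03,lab)
    big(reg&(Z>.1)&(Z<.4)&(Y<.1)&(Y>-.3)&(V<45)&(X<.6),.14,'blackgrip')
E
```

```text
top lid [170, 231, 80, 51, 3715] z 0.0717 cloud (array([510. , 205.9]), array([139.6, 215.3]), 2.0) plane (array([509.6, 205.2]), array([137.8, 214.4]), 2.1)
top block [349, 275, 56, 21, 1021] z 0.0765 cloud (array([ 435.6, -254.4]), array([ 55.9, 150.3]), 0.6) plane (array([ 435.4, -254. ]), array([ 54.4, 149.9]), 0.9)
top board [340, 232, 33, 39, 892] z 0.0127 cloud (array([ 542.1, -201.3]), array([114.2,  92.4]), 0.9) plane (array([ 541.6, -201.3]), array([112.2,  92.2]), 0.9)
top rack [425, 222, 45, 71, 2473] z 0.0168 cloud (array([ 530.9, -463.5]), array([203.2, 109.7]), 5.2) plane (array([ 528.3, -461.5]), array([199.9, 105. ]), 5.1)
top yellow [405, 198, 26, 25, 368] z 0.0323 cloud (array([ 660.8, -379.2]), array([74.4, 44.4]), 48.9) plane (array([ 660.5, -379.2]), array([74. , 45.9]), 46.9)
top red [280, 295, 3, 4, 12] z 0.0369 cloud (array([404.1,   8.2]), array([8.9, 6.8]), 1.7) plane (array([404.4,   8.5]), array([8.5, 5.6]), 2.1)
top green [294, 186, 26, 19, 243] z 0.1297 cloud (array([668.5, -62.5]), array([35. , 72.1]), 15.8) plane (array([698.3, -57.7]), array([47.9, 77.6]), 16.9)Traceback (most recent call last):
  File "<stdin>", line 18, in <module>
  File "<stdin>", line 8, in big
    return _wrapfunc(a, 'argmax', axis=axis, out=out, **kwds)
    return bound(*args, **kwds)
ValueError: attempt to get argmax of an empty sequence
```

```bash
cat > go.py <<'E'
import sys,numpy as np
from workcell import monitor
# usage: go.py x y z [yaw_deg of tool x axis in world]
s=monitor.sense();R=np.array(s['orientation']);p=np.array(s['tcp_pos'])
a=np.degrees(np.arctan2(R[1,0],R[0,0]))
print('t',round(s['clock'],2),'tcp',p.round(4),'yaw',round(a,2),'w',round(s['grip_width']*94,1),'F',np.round(s['force'],1),'gf',round(s['grasp_force'],1),'j6',round(s['qpos'][5],2))
if len(sys.argv)>3:
    t=np.array([float(v) for v in sys.argv[1:4]])
    if len(sys.argv)>4:
        da=(float(sys.argv[4])-a+180)%360-180;print('turn',round(-da,2))
        # shift in tool axes as they will stand after the turn
        c,q=np.cos(np.radians(da)),np.sin(np.radians(da));Z=np.array([[c,-q,0],[q,c,0],[0,0,1]])
        print('shift after turn',(Z.dot(R).T@(t-p)).round(4))
    print('shift now',(R.T@(t-p)).round(4))
E
python3 -m inch '[[0,0,0,-0.06,-7.4],[0,0,0,-0.06,-7.3],[0,-0.026,-0.054,0,0],[0,-0.026,-0.054,0,0],[0,-0.026,-0.054,0,0]]'; python3 -m inch '[[0,-0.026,-0.054,0,0],[0,-0.026,-0.054,0,0],[0,-0.026,-0.054,0,0],[0,-0.026,-0.054,0,0],[0,-0.026,-0.054,0,0]]';python3 -m inch '[[0,-0.026,-0.054,0,0],[0,-0.026,-0.054,0,0],[0,-0.026,-0.054,0,0],[0,-0.026,-0.054,0,0],[0,-0.026,-0.054,0,0]]'
python3 - <<'E'
from workcell import monitor,eyes
from h import *
s=monitor.sense();d=eyes.snapshot('wrist');cv2.imwrite('pics/w1.png',d['pixels']);np.savez('pics/w1.npz',W=wristT(s,d),**d)
E
python3 go.py 0.532 -0.2525 0.15 180.9
```

```text
clock: 0.78
tcp_pos: [0.2178, 0.3963, 0.3253]
orientation: [[-1.0, -0.018, 0.001], [-0.018, 1.0, -0.0], [-0.001, -0.0, -1.0]]
force: [0.7, 0.3, 1.0]
grip_width: 0.507
grasp_force: 0.0
clock: 1.4
tcp_pos: [0.3521, 0.1284, 0.3255]
orientation: [[-1.0, -0.017, 0.001], [-0.017, 1.0, 0.0], [-0.001, 0.0, -1.0]]
force: [0.7, 0.7, -0.1]
grip_width: 0.009
grasp_force: 0.0
clock: 2.02
tcp_pos: [0.4868, -0.1396, 0.3253]
orientation: [[-1.0, -0.016, 0.0], [-0.016, 1.0, 0.001], [-0.0, 0.001, -1.0]]
force: [0.9, 0.9, 0.6]
grip_width: 0.006
grasp_force: 0.0
t 2.08 tcp [ 0.4903 -0.1469  0.3238] yaw -179.31 w 0.6 F [ 3.1 -4.8  0.2] gf 0.0 j6 -2.01
turn -0.21
shift after turn [-0.0398 -0.1051  0.1745]
shift now [-0.0402 -0.1049  0.1745]
```

View pics/w1.png

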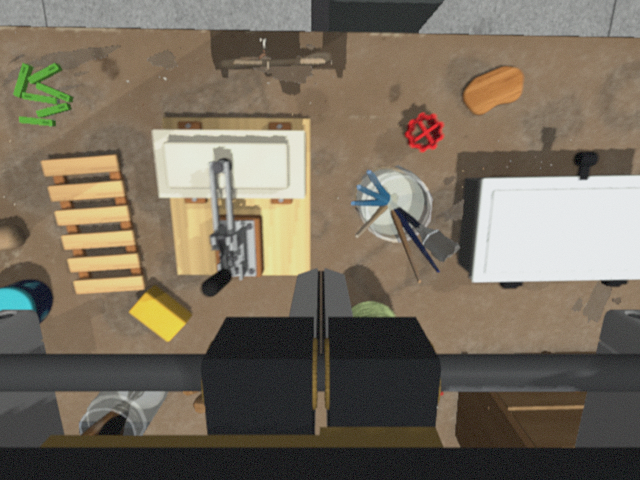

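```bash
python3 -m inch '[[0,-0.013,-0.053,0.05,-0.2],[0,-0.013,-0.052,0.05,0],[0,0,0,0.05,0],[0,0,0,0.02,0],[0,0,0,0,0]]'
python3 - <<'E'
from workcell import monitor,eyes
from h import *
d=dict(np.load('pics/w1.npz'));w=cloud(d,d['W']);hsv=cv2.cvtColor(d['pixels'],cv2.COLOR_BGR2HSV);X,Y,Z=[w[...,i] for i in range(3)]
m=(np.mgrid[:480,:640][0]<300)&(hsv[...,2]<45)&(Z>.08)&(Y<-.2)&(Y>-.32)
print('black',m.sum(),np.nanmedian(w[m],0).round(3),np.nanmin(w[m],0).round(3),np.nanmax(w[m],0).round(3))
def r(m,l):print(l,m.sum(),np.nanmedian(Z[m]).round(4),rect(w[m]))
r((Z>.07)&(Z<.082)&(Y<-.15)&(X<.48)&(hsv[...,1]<60)&(hsv[...,2]>110),'block')
m=(Z>.01)&(Z<.025)&(Y<-.38)&(X>.4)&(X<.65)&(hsv[...,1]>60)&(hsv[...,2]>130);m=cv2.morphologyEx(m.astype(np.uint8),cv2.MORPH_OPEN,np.ones((5,5)))>0
r(m,'rack')
m=(Z>.06)&(Z<.08)&(Y>.0)&(X>.4)&(hsv[...,1]<40)&(hsv[...,2]>120);r(m,'lid')
v,u=np.mgrid[:480,:640]
j=(u>350)&(u<460)&(v>165)&(v<290);print('jar zmax',np.nanmax(Z[j]),np.nanmin(w[j&(Z>.1)],0),np.nanmax(w[j&(Z>.1)],0))
E
python3 go.py 0.532 -0.2525 0.15 180.9
```

```text
clock: 2.7
tcp_pos: [0.5086, -0.2255, 0.1685]
orientation: [[-1.0, -0.02, -0.004], [-0.02, 1.0, 0.003], [0.004, 0.003, -1.0]]
force: [-0.4, 0.8, 0.1]
grip_width: 0.008
grasp_force: 0.0
black 420 [ 0.553 -0.247  0.162] [ 0.523 -0.258  0.096] [ 0.564 -0.242  0.175]
block 5200 0.0735 (array([ 436.3, -252.3]), array([ 55.9, 149.1]), 0.2)
rack 6113 0.0156 (array([ 530.1, -460.9]), array([197.4, 105. ]), 5.1)
lid 16728 0.0688 (array([513.9, 174.3]), array([140.2, 220.8]), 2.0)
jar zmax 0.18037395971454478 [ 0.43328065 -0.10989142  0.10002047] [0.54447524 0.00249027 0.18037396]
t 2.7 tcp [ 0.5086 -0.2255  0.1685] yaw -178.85 w 0.8 F [-0.4  0.8  0.1] gf 0.0 j6 -2.13
turn 0.25
shift after turn [-0.023  -0.0274  0.0183]
shift now [-0.0229 -0.0275  0.0183]
```

```bash
python3 -m inch '[[0,0,-0.026,0.006,0],[0,-0.024,0,0.012,0],[0,-0.010,0,0,0],[0,-0.015,0,0,0],[0,-0.015,0,0,0]]';python3 -m inch '[[0,-0.013,0,0.005,0],[0,-0.013,0,0.006,0],[0,-0.008,0,0.007,0],[0,-0.008,0,0.007,0],[0,0,0,0,0]]'
python3 go.py 0.6255 -.251 .107
```

```text
clock: 3.32
tcp_pos: [0.5745, -0.2509, 0.1532]
orientation: [[-1.0, -0.021, -0.001], [-0.021, 1.0, -0.001], [0.001, -0.001, -1.0]]
force: [-2.6, -0.9, -0.8]
grip_width: 0.006
grasp_force: 1.2
clock: 3.95
tcp_pos: [0.6167, -0.2496, 0.1262]
orientation: [[-1.0, -0.02, -0.001], [-0.02, 1.0, 0.001], [0.001, 0.002, -1.0]]
force: [-0.2, -0.2, -0.0]
grip_width: 0.003
grasp_force: 0.0
t 3.95 tcp [ 0.6167 -0.2496  0.1262] yaw -178.83 w 0.3 F [-0.2 -0.2 -0. ] gf 0.0 j6 -2.08
shift now [-0.0088 -0.0016  0.0192]
```

```bash
python3 -m inch '[[0,-0.006,0,0.010,0],[0,-0.004,0,0.010,0],[0,-0.003,0,0.010,0],[0,-0.001,0,0.005,0],[0,0,0,0,0]]'
python3 -m inch '[[0,0,0,-0.05,0],[0,0,0,-0.05,0],[0.09,0.03,0,-0.03,0],[0.09,0.05,0,0,0],[0.09,0,0,0,0]]'
cat > snap.py <<'E'
import sys
from workcell import monitor,eyes
from h import *
n,o=sys.argv[1:3]
s=monitor.sense();d=eyes.snapshot(n);T=wristT(s,d) if n=='wrist' else d['cam_to_world']
cv2.imwrite(f'pics/{o}.png',d['pixels']);np.savez(f'pics/{o}.npz',W=T,**d)
E
python3 snap.py wrist w2; python3 go.py .4363 -.2523 .2 180.6
```

```text
clock: 4.58
tcp_pos: [0.6299, -0.2496, 0.0916]
orientation: [[-1.0, -0.02, -0.002], [-0.02, 1.0, 0.001], [0.002, 0.001, -1.0]]
force: [-0.1, 0.1, -0.6]
grip_width: 0.001
grasp_force: 0.0
clock: 5.2
tcp_pos: [0.5473, -0.2511, 0.2237]
orientation: [[-1.0, -0.019, -0.001], [-0.019, 1.0, -0.0], [0.001, -0.0, -1.0]]
force: [0.8, -0.7, -0.7]
grip_width: 0.286
grasp_force: 0.0
t 5.25 tcp [ 0.5495 -0.2515  0.2235] yaw -178.91 w 31.2 F [0.7 0.4 0. ] gf 0.0 j6 -2.13
turn 0.49
shift after turn [0.1132 0.0004 0.0234]
shift now [0.1132 0.0014 0.0234]
```

View pics/w2.png

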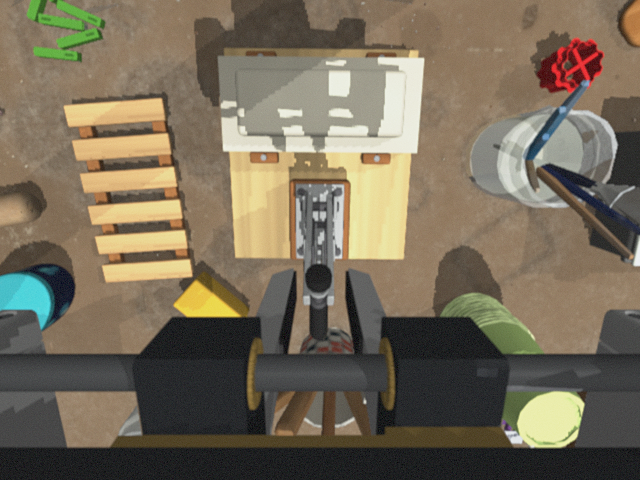

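```bash
python3 -m inch '[[0.092,0.057,0,0,0],[0.092,0.056,0,0,0.5],[0.092,0,0,0,10],[0.092,0,0,0,10],[0.092,0,0,0,10]]';python3 -m inch '[[0.092,0,0,0,10],[0.092,0,0,0,10],[0.092,0,0,0,10],[0.092,0,0,0,10],[0.092,0,0,0,10]]';python3 -m inch '[[0.092,0,0,0,10],[0.092,0,0,0,0],[0.092,0,0,0,0]]' >/dev/null
python3 snap.py wrist w3
python3 - <<'E'
from h import *
for n in('w2','w3'):
    d=dict(np.load(f'pics/{n}.npz'));w=cloud(d,d['W']);X,Y,Z=[w[...,i] for i in range(3)]
    for lo,hi in((.066,.084),(.046,.063)):
        m=(Z>lo)&(Z<hi)&(X<.485)&(X>.38)&(Y<-.14)&(Y>-.36);m=cv2.morphologyEx(m.astype(np.uint8),cv2.MORPH_OPEN,np.ones((3,3)))>0
        print(n,m.sum(),np.nanmedian(Z[m]),rect(w[m]))
E
python3 go.py .436 -.2525 .058 90.6
```

```text
clock: 5.88
tcp_pos: [0.4388, -0.2543, 0.2226]
orientation: [[-0.869, 0.495, 0.001], [0.495, 0.869, -0.0], [-0.001, 0.0, -1.0]]
force: [-0.1, -0.5, -0.7]
grip_width: 0.862
grasp_force: 0.0
clock: 6.5
tcp_pos: [0.439, -0.2542, 0.2225]
orientation: [[-0.18, 0.984, 0.001], [0.984, 0.18, -0.0], [-0.0, 0.001, -1.0]]
force: [-1.1, 0.6, -0.2]
grip_width: 0.978
grasp_force: 0.0
w2 11187 0.07351112395637549 (array([ 436.4, -252.7]), array([ 56.2, 150.2]), 0.4)
w2 7761 0.052622667069450846 (array([ 436.3, -252.8]), array([ 84.2, 188.6]), 0.4)
w3 8697 0.07350148466394546 (array([ 436.7, -251.8]), array([ 56.1, 147.7]), 0.4)
w3 6328 0.052627562174378556 (array([ 436.6, -252.3]), array([ 84.4, 188. ]), 0.3)
t 6.92 tcp [ 0.438  -0.2539  0.2225] yaw 90.78 w 92.0 F [-0.1  0.1 -0.2] gf 0.0 j6 -0.68
turn 0.18
shift after turn [ 0.0014 -0.002   0.1645]
shift now [ 0.0014 -0.002   0.1645]
```

View pics/w3.png

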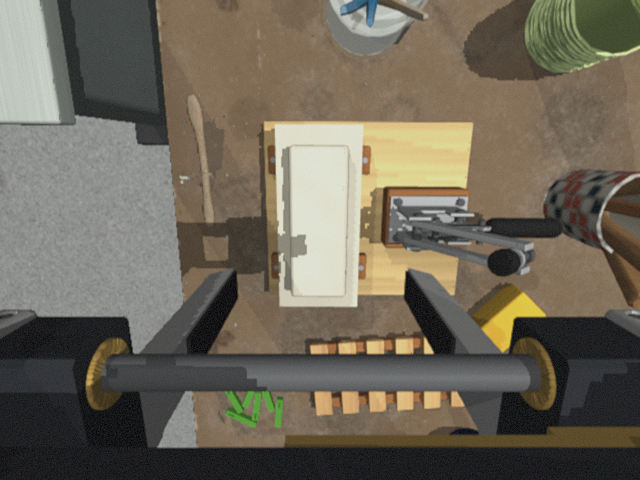

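```bash
python3 -m inch '[[0.092,0.001,-0.002,0.05,0.2],[0.092,0,0,0.05,0],[0.092,0,0,0.04,0],[0.092,0,0,0.02,0],[0.092,0,0,0,0]]';python3 go.py .436 -.2525 .059 90.5
```

```text
clock: 7.55
tcp_pos: [0.4346, -0.2521, 0.0612]
orientation: [[-0.009, 1.0, -0.003], [1.0, 0.009, 0.002], [0.002, -0.003, -1.0]]
force: [-0.2, 0.1, 1.1]
grip_width: 0.977
grasp_force: 0.0
t 7.55 tcp [ 0.4346 -0.2521  0.0612] yaw 90.52 w 91.8 F [-0.2  0.1  1.1] gf 0.0 j6 -0.67
turn 0.02
shift after turn [-0.0004  0.0014  0.0022]
shift now [-0.0004  0.0014  0.0022]
```

```bash
python3 -m inch '[[0.092,0,0.001,0.002,0],[0.04,0,0,0,0],[0.04,0,0,0,0],[0.04,0,0,0,0],[0.04,0,0,0,0]]';python3 -m inch '[[0.04,0,0,0,0],[0.04,0,0,0,0],[0.04,0,0,-0.01,0],[0.04,0,0,-0.015,0],[0.04,0,0,-0.02,0]]'
```

```text
clock: 8.18
tcp_pos: [0.4362, -0.2528, 0.0608]
orientation: [[-0.008, 1.0, -0.001], [1.0, 0.008, -0.0], [-0.0, -0.001, -1.0]]
force: [0.7, -0.3, 5.3]
grip_width: 0.595
grasp_force: 30.3
clock: 8.8
tcp_pos: [0.4362, -0.2523, 0.1059]
orientation: [[-0.008, 1.0, -0.001], [1.0, 0.008, 0.001], [0.001, -0.001, -1.0]]
force: [-0.1, 0.7, -6.6]
grip_width: 0.596
grasp_force: 30.0
```

```bash
python3 -m inch '[[0.04,0,0,-0.03,0],[0.04,0,0,-0.035,0],[0.04,-0.03,0,-0.02,0],[0.04,-0.045,0,0,0],[0.04,-0.045,0.01,0,0]]';python3 -m inch '[[0.04,-0.045,0.03,0,0],[0.04,-0.045,0.03,0,5],[0.04,0,0.02,0,9],[0.04,0,0,0,9],[0.04,0,0,0,9]]';python3 -m inch '[[0.04,0,0,0,9],[0.04,0,0,0,9],[0.04,0,0,0,9],[0.04,0,0,0,9],[0.04,0,0,0,9]]';python3 -m inch '[[0.04,0,0,0,8],[0.04,0,0,0,0],[0.04,0,0,0,0]]'; python3 go.py .528 -.4625 .0395 5.1;python3 snap.py top t1
python3 - <<'E'
from h import *
d=dict(np.load('pics/t1.npz'));w=cloud(d);X,Y,Z=[w[...,i] for i in range(3)];hsv=cv2.cvtColor(d['pixels'],cv2.COLOR_BGR2HSV)
m=(hsv[...,1]<60)&(hsv[...,2]>110)&(Z>.1)&(Z<.22)&(Y<-.35)&(Y>-.6)&(X>.35)&(X<.68)
print(m.sum(),np.nanpercentile(Z[m],[5,50,95]),rect(w[m]))
cv2.imwrite('pics/t1c.png',cv2.resize(d['pixels'][150:350,300:540],None,fx=3,fy=3))
E
```

```text
clock: 9.43
tcp_pos: [0.4472, -0.3734, 0.1916]
orientation: [[-0.008, 1.0, 0.001], [1.0, 0.008, -0.0], [-0.0, 0.001, -1.0]]
force: [0.4, -0.4, -6.0]
grip_width: 0.593
grasp_force: 30.0
clock: 10.05
tcp_pos: [0.5283, -0.4635, 0.1898]
orientation: [[0.527, 0.85, -0.001], [0.85, -0.527, 0.002], [0.001, -0.002, -1.0]]
force: [-0.5, 1.1, -6.4]
grip_width: 0.592
grasp_force: 30.0
clock: 10.68
tcp_pos: [0.528, -0.4634, 0.1903]
orientation: [[0.974, 0.228, -0.001], [0.228, -0.974, 0.001], [-0.0, -0.001, -1.0]]
force: [1.1, 0.3, -6.5]
grip_width: 0.595
grasp_force: 30.0
clock: 11.05
tcp_pos: [0.5281, -0.4636, 0.1904]
orientation: [[0.995, 0.097, -0.0], [0.097, -0.995, 0.001], [-0.0, -0.001, -1.0]]
force: [0.4, -0.3, -6.4]
grip_width: 0.593
grasp_force: 30.0
t 11.05 tcp [ 0.5281 -0.4636  0.1904] yaw 5.57 w 55.7 F [ 0.4 -0.3 -6.4] gf 30.0 j6 0.65
turn 0.47
shift after turn [ 0.     -0.001   0.1509]
shift now [ 0.     -0.001   0.1509]
371 [0.18175643 0.18814098 0.20851054] (array([ 540.2, -465.7]), array([174.5,  62.3]), 17.6)
```

View pics/t1c.png

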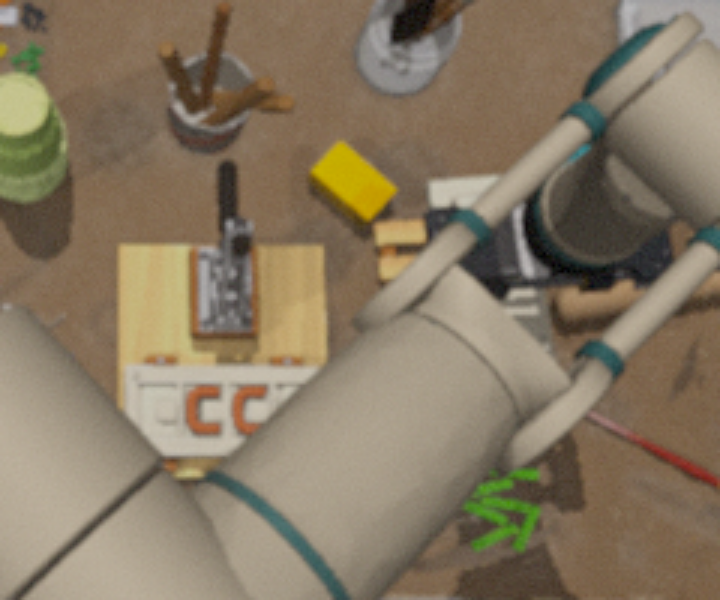

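```bash
python3 -m inch '[[0.04,0,-0.001,0.04,0.5],[0.04,0,0,0.045,0],[0.04,0,0,0.04,0],[0.04,0,0,0.015,0],[0.04,0,0,0,0]]';python3 -m inch '[[0.04,0,0,0.005,0],[0.04,0,0,0.003,0],[0.04,0,0,0.001,0],[0.04,0,0,0,0]]'
```

```text
clock: 11.72
tcp_pos: [0.5279, -0.4626, 0.0499]
orientation: [[0.996, 0.087, -0.001], [0.087, -0.996, 0.001], [-0.001, -0.001, -1.0]]
force: [-0.4, 0.1, -6.5]
grip_width: 0.594
grasp_force: 30.0
clock: 12.22
tcp_pos: [0.5282, -0.4629, 0.0419]
orientation: [[0.996, 0.086, 0.0], [0.086, -0.996, -0.0], [0.0, 0.0, -1.0]]
force: [0.5, 0.4, -6.2]
grip_width: 0.592
grasp_force: 30.0
```

```bash
python3 -m inch '[[0.04,0,0,0.002,0],[0.04,0,0,0.001,0],[0.04,0,0,0.001,0],[0.04,0,0,0,0]]'; python3 go.py
```

```text
clock: 12.72
tcp_pos: [0.5281, -0.4628, 0.0388]
orientation: [[0.996, 0.086, 0.0], [0.086, -0.996, -0.0], [0.0, 0.0, -1.0]]
force: [-2.5, 1.6, 2.8]
grip_width: 0.592
grasp_force: 30.0
t 12.72 tcp [ 0.5281 -0.4628  0.0388] yaw 4.96 w 55.6 F [-2.5  1.6  2.8] gf 30.0 j6 0.67
```

```bash
python3 -m inch '[[0.075,0,0,0,0],[0.075,0,0,0,0],[0.075,0,0,0,0],[0.075,0,0,-0.02,0],[0.075,0,0,-0.06,0]]'>/dev/null;python3 -m inch '[[0.075,0,0,-0.06,0],[0.075,0,0,-0.06,-8],[0.075,0,0,-0.03,-10],[0.075,0,0,-0.03,-10],[0.075,0,0,0,-10]]'>/dev/null;python3 -m inch '[[0.06,0,0,0,-10],[0.06,0,0,0,-10],[0.06,0,0,0,-10],[0.06,0,0,0,-10],[0.06,0,0,0,-10]]'>/dev/null;python3 -m inch '[[0.06,0,0,0,-10],[0.06,0,0,0,-10],[0.06,0,0,0,-10],[0.06,0,0,0,-10],[0.06,0,0,0,-10]]'; python3 -m inch '[[0.06,0,0,0,-10],[0.06,0,0,0,-10],[0.06,0,0,0,0]]';python3 go.py .39 .15 .30 182;python3 snap.py wrist w4;python3 snap.py top t2
python3 - <<'E'
from h import *
for f in('w4','t2'):
    d=dict(np.load(f'pics/{f}.npz'));w=cloud(d,d['W']);X,Y,Z=[w[...,i] for i in range(3)];hsv=cv2.cvtColor(d['pixels'],cv2.COLOR_BGR2HSV)
    for lo,hi in((.044,.060),(.024,.042)):
        m=(hsv[...,1]<60)&(hsv[...,2]>110)&(Z>lo)&(Z<hi)&(Y<-.38)&(Y>-.55)&(X>.4)&(X<.66)
        if m.sum():print(f,m.sum(),np.nanmedian(Z[m]),rect(w[m]))
    m=(Z>.05)&(Z<.085)&(Y>.02)&(Y<.35)&(X>.36)&(X<.6)&(hsv[...,1]<40)&(hsv[...,2]>150)
    m=cv2.morphologyEx(m.astype(np.uint8),cv2.MORPH_OPEN,np.ones((3,3)))>0
    if m.sum():print(f,'lid',np.nanmedian(Z[m]),rect(w[m]))
    m=(Z>.04)&(Z<.085)&(Y>.1)&(Y<.25)&(X>.36)&(X<.435)&(hsv[...,2]<60)
    if m.sum():print(f,'knob',m.sum(),np.nanmedian(w[m],0),rect(w[m]))
    m=(Z>.1)&(Y>.05)&(Y<.35)&(X>.45)&(X<.9)
    if m.sum():print(f,'back',np.nanpercentile(X[m],[1,5]),np.nanmax(Z[m&(X<.75)]))
E
```

```text
clock: 15.22
tcp_pos: [0.5282, -0.463, 0.2974]
orientation: [[-0.802, 0.598, 0.0], [0.598, 0.802, -0.0], [-0.0, 0.0, -1.0]]
force: [-1.2, 0.4, 0.4]
grip_width: 0.641
grasp_force: 0.0
clock: 15.6
tcp_pos: [0.5282, -0.4629, 0.2974]
orientation: [[-0.955, 0.295, 0.0], [0.295, 0.955, -0.0], [-0.0, 0.0, -1.0]]
force: [-0.1, 0.6, 0.2]
grip_width: 0.638
grasp_force: 0.0
t 15.6 tcp [ 0.5282 -0.4629  0.2974] yaw 162.84 w 59.9 F [-0.1  0.6  0.2] gf 0.0 j6 -2.09
turn -19.16
shift after turn [ 0.1167  0.6174 -0.0026]
shift now [ 0.3128  0.5449 -0.0026]
w4 5394 0.051528924619300115 (array([ 528. , -462.1]), array([150.3,  56. ]), 4.9)
w4 4050 0.030677437926350387 (array([ 528. , -462.2]), array([188.4,  84.2]), 5.0)
t2 25 0.052587275879065976 (array([ 593.6, -434.7]), array([ 9.9, 22. ]), 45.1)
t2 158 0.03352094444364295 (array([ 604.6, -453.8]), array([43.7, 86.4]), 15.1)
t2 lid 0.07154956273554847 (array([511. , 188.7]), array([139.6, 250.1]), 2.1)
t2 knob 61 [0.42225777 0.1847982  0.07363351] (array([423.3, 184.9]), array([22.9, 20.2]), 0.3)
t2 back [0.72143804 0.73092962] 0.7450101800233148
```

```bash
python3 -m inch '[[0.06,0.028,0.05,0,0],[0.06,0.028,0.05,0,0],[0.06,0.028,0.05,0,0],[0.06,0.028,0.05,0,0],[0.06,0.028,0.05,0,0]]' >/dev/null;python3 -m inch '[[0.06,0.028,0.05,0,0],[0.06,0.028,0.05,0,0],[0.06,0.028,0.05,0,0],[0.06,0.028,0.05,0,0],[0.06,0.028,0.05,0,0]]'>/dev/null;python3 -m inch '[[0.06,0.028,0.05,0,0],[0.06,0,0,0,-9.6],[0.06,0,0,0,-9.6],[0.06,0,0,0,0]]'>/dev/null
python3 go.py .4195 .185 .12 182.1;python3 snap.py wrist w5
python3 - <<'E'
from h import *
for f in('w5',):
    d=dict(np.load(f'pics/{f}.npz'));w=cloud(d,d['W']);X,Y,Z=[w[...,i] for i in range(3)];hsv=cv2.cvtColor(d['pixels'],cv2.COLOR_BGR2HSV)
    m=(Z>.05)&(Z<.085)&(Y>.02)&(Y<.35)&(X>.36)&(X<.6)&(hsv[...,1]<40)&(hsv[...,2]>150)
    m=cv2.morphologyEx(m.astype(np.uint8),cv2.MORPH_OPEN,np.ones((3,3)))>0
    if m.sum():print(f,'lid',np.nanmedian(Z[m]),rect(w[m]))
    m=(Z>.04)&(Z<.085)&(Y>.1)&(Y<.25)&(X>.36)&(X<.432)&(hsv[...,2]<60)
    if m.sum():print(f,'knob',m.sum(),np.nanmedian(w[m],0),rect(w[m]))
E
```

```text
t 17.45 tcp [0.3946 0.1535 0.2978] yaw -178.0 w 59.8 F [ 0.3 -0.2 -0.2] gf 0.0 j6 -1.4
turn -0.1
shift after turn [-0.0259  0.0305  0.1778]
shift now [-0.0259  0.0305  0.1778]
w5 lid 0.06881085497394063 (array([512.2, 189.5]), array([138.9, 250.1]), 1.9)
w5 knob 245 [0.42019273 0.18634416 0.07219979] (array([422.4, 186.2]), array([19.8, 19. ]), 89.7)
```

View pics/w5.png

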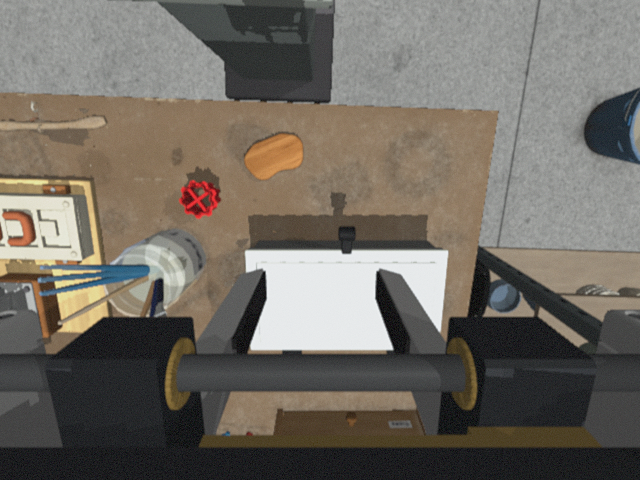

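```bash
python3 -m inch '[[0.06,-0.012,0.016,0.05,-0.1],[0.06,-0.012,0.017,0.05,0],[0.06,0,0,0.05,0],[0.06,0,0,0.04,0],[0.06,0,0,0,0]]';python3 go.py .4195 .1862 .055 182; python3 -m inch '[[0.06,0,0,0.03,0],[0.06,0,0,0.02,0],[0.06,0,0,0,0]]'; python3 go.py .4195 .1862 .055 182
```

```text
clock: 18.12
tcp_pos: [0.4151, 0.1862, 0.1053]
orientation: [[-0.999, -0.036, -0.007], [-0.036, 0.999, -0.002], [0.007, -0.001, -1.0]]
force: [0.1, -0.7, 0.6]
grip_width: 0.64
grasp_force: 0.0
t 18.12 tcp [0.4151 0.1862 0.1053] yaw -177.93 w 60.2 F [ 0.1 -0.7  0.6] gf 0.0 j6 -1.34
turn 0.07
shift after turn [-0.0047 -0.0001  0.0503]
shift now [-0.0047 -0.0001  0.0503]
clock: 18.5
tcp_pos: [0.418, 0.1871, 0.0583]
orientation: [[-0.999, -0.037, 0.0], [-0.037, 0.999, 0.0], [-0.0, 0.0, -1.0]]
force: [-0.0, 0.5, 0.4]
grip_width: 0.639
grasp_force: 0.0
t 18.5 tcp [0.418  0.1871 0.0583] yaw -177.85 w 60.1 F [-0.   0.5  0.4] gf 0.0 j6 -1.34
turn 0.15
shift after turn [-0.0014 -0.0009  0.0033]
shift now [-0.0014 -0.0009  0.0033]
```

```bash
python3 -m inch '[[0.0,-0.001,-0.001,0.002,0],[0,0,0,0,0],[0,0,0,0,0],[0,0,0,0,0],[0,0,0,0,0]]'
python3 - <<'E'
import numpy as np
r=.163;a0=.012
P=lambda t:np.array([-np.cos(t+a0),np.sin(t+a0)])*r
ts=np.r_[0,.08:1.86:.1199]
for a,b in zip(ts,ts[1:]):
    d=P(b)-P(a);print(round(b,2),'tx',round(-d[0],4),'tz',round(-d[1],4))
E
```

```text
clock: 19.12
tcp_pos: [0.4186, 0.1859, 0.0558]
orientation: [[-0.999, -0.04, 0.0], [-0.04, 0.999, -0.001], [-0.0, -0.001, -1.0]]
force: [-0.2, -1.8, 2.3]
grip_width: 0.208
grasp_force: 30.0
0.08 tx -0.0007 tz -0.013
0.2 tx -0.003 tz -0.0193
0.32 tx -0.0052 tz -0.0188
0.44 tx -0.0075 tz -0.0181
0.56 tx -0.0096 tz -0.017
0.68 tx -0.0115 tz -0.0158
0.8 tx -0.0133 tz -0.0143
0.92 tx -0.0149 tz -0.0126
1.04 tx -0.0163 tz -0.0107
1.16 tx -0.0175 tz -0.0087
1.28 tx -0.0184 tz -0.0065
1.4 tx -0.0191 tz -0.0043
1.52 tx -0.0194 tz -0.0019
1.64 tx -0.0195 tz 0.0004
1.76 tx -0.0193 tz 0.0027
```

```bash
python3 -m inch '[[0,-0.001,0,-0.013,0],[0,-0.003,0,-0.019,0],[0,-0.005,0,-0.019,0],[0,-0.0075,0,-0.018,0],[0,-0.0095,0,-0.017,0]]'
```

```text
clock: 19.75
tcp_pos: [0.4443, 0.1868, 0.1425]
orientation: [[-0.999, -0.04, -0.0], [-0.04, 0.999, -0.001], [0.001, -0.001, -1.0]]
force: [2.2, -1.6, -4.1]
grip_width: 0.209
grasp_force: 30.0
```

```bash
python3 -m inch '[[0,-0.0115,0,-0.016,0],[0,-0.0135,0,-0.0145,0],[0,-0.015,0,-0.0125,0],[0,-0.0165,0,-0.0105,0],[0,-0.0175,0,-0.0085,0]]';python3 go.py
```

```text
clock: 20.38
tcp_pos: [0.5179, 0.1893, 0.2046]
orientation: [[-0.999, -0.04, -0.001], [-0.04, 0.999, -0.002], [0.002, -0.001, -1.0]]
force: [0.5, -2.5, -1.1]
grip_width: 0.214
grasp_force: 3.0
t 20.38 tcp [0.5179 0.1893 0.2046] yaw -177.73 w 20.1 F [ 0.5 -2.5 -1.1] gf 3.0 j6 -1.38
```

```bash
python3 -m inch '[[0,0,0,0,0],[0,0,0,0,0],[0,0,0,0,0],[0,0,0,0,0]]';python3 go.py; python3 snap.py scene s2; python3 -c "
import cv2;i=cv2.imread('pics/s2.png');cv2.imwrite('pics/s2c.png',cv2.resize(i[80:300,80:400],None,fx=2,fy=2))"
```

```text
clock: 20.88
tcp_pos: [0.5179, 0.1894, 0.2041]
orientation: [[-0.999, -0.04, 0.0], [-0.04, 0.999, -0.001], [-0.0, -0.001, -1.0]]
force: [-0.7, -5.1, 6.3]
grip_width: 0.21
grasp_force: 30.0
t 20.88 tcp [0.5179 0.1894 0.2041] yaw -177.73 w 19.7 F [-0.7 -5.1  6.3] gf 30.0 j6 -1.38
```

View pics/s2c.png

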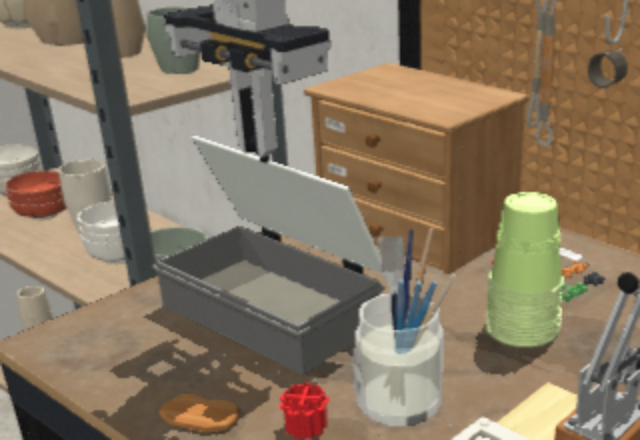

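```bash
python3 -m inch '[[0,-0.0185,0,-0.0065,0],[0,-0.019,0,-0.0045,0],[0,-0.0195,0,-0.002,0],[0,-0.0195,0,0.0005,0],[0,0,0,0,0]]';python3 go.py
```

```text
clock: 21.55
tcp_pos: [0.5957, 0.1921, 0.2166]
orientation: [[-0.999, -0.039, 0.001], [-0.039, 0.999, -0.002], [-0.001, -0.002, -1.0]]
force: [-0.0, -5.8, 6.0]
grip_width: 0.211
grasp_force: 30.0
t 21.55 tcp [0.5957 0.1921 0.2166] yaw -177.76 w 19.8 F [-0.  -5.8  6. ] gf 30.0 j6 -1.41
```

```bash
python3 -m inch '[[0,-0.0195,0,0.0025,0],[0,-0.0145,0,0.0035,0],[0,0,0,0,0],[0.06,0,0,0,0],[0.06,0,0,0,0]]';python3 -m inch '[[0.06,0,0,0,0],[0.06,0,0,-0.03,0],[0.06,0,0,-0.05,0],[0.06,0.05,0,-0.02,0],[0.06,0.06,0,0,0]]';python3 -m inch '[[0.06,0.06,0,0,0],[0.06,0.06,0,0,0],[0.06,0.02,0,0,0]]';python3 snap.py wrist w6;python3 snap.py scene s3; python3 -c "
import cv2,numpy as np;i=cv2.imread('pics/s3.png');a=cv2.imread('pics/w6.png');cv2.imwrite('pics/s3c.png',np.hstack([cv2.resize(i[120:360,100:340],(400,400)),a[:400,40:440]]))"; python3 go.py
```

```text
clock: 22.18
tcp_pos: [0.6277, 0.1956, 0.2093]
orientation: [[-0.999, -0.04, -0.002], [-0.04, 0.999, 0.002], [0.002, 0.002, -1.0]]
force: [0.6, -0.3, -0.2]
grip_width: 0.383
grasp_force: 0.0
clock: 22.8
tcp_pos: [0.5192, 0.1908, 0.3114]
orientation: [[-0.999, -0.039, 0.003], [-0.039, 0.999, 0.002], [-0.003, 0.002, -1.0]]
force: [-0.1, 1.6, 0.7]
grip_width: 0.638
grasp_force: 0.0
clock: 23.18
tcp_pos: [0.3755, 0.1848, 0.3105]
orientation: [[-0.999, -0.041, 0.0], [-0.041, 0.999, 0.001], [-0.0, 0.001, -1.0]]
force: [0.5, -0.2, 0.3]
grip_width: 0.636
grasp_force: 0.0
t 23.27 tcp [0.3775 0.1849 0.3108] yaw -177.66 w 60.3 F [ 0.8  0.2 -0.1] gf 0.0 j6 -1.32
```

View pics/s3c.png

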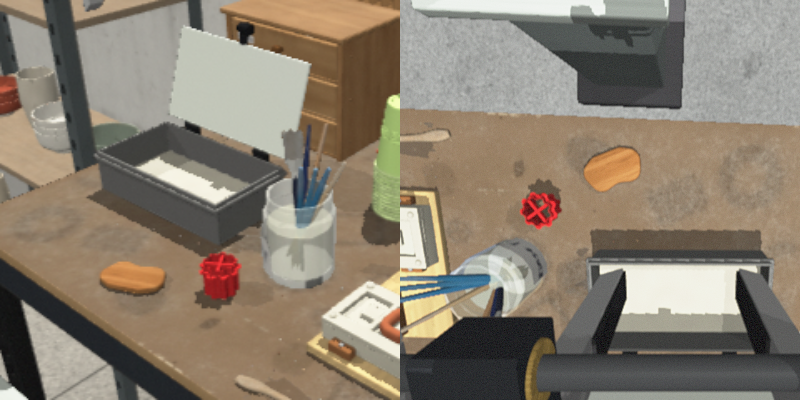

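```bash
python3 -m inch '[[0.07,-0.011,-0.055,0,0],[0.07,-0.011,-0.055,0,0],[0.07,-0.011,-0.055,0,0],[0.07,-0.011,-0.055,0,0],[0.07,-0.011,-0.055,0,0]]'>/dev/null;python3 -m inch '[[0.07,-0.01,-0.055,0,0],[0.07,-0.01,-0.055,0,0],[0.07,0,-0.05,0,0],[0.07,0,0,0.01,10],[0.07,0,0,0.01,10]]'>/dev/null;python3 -m inch '[[0.07,0,0,0.01,10],[0.07,0,0,0.01,10],[0.07,0,0,0.01,10],[0.07,0,0,0.01,10],[0.07,0,0,0.01,10]]'>/dev/null;python3 -m inch '[[0.07,0,0,0,10],[0.07,0,0,0,10],[0.07,0,0,0,2],[0.07,0,0,0,0]]'
cat > find.py <<'E'
import sys
from h import *
f=sys.argv[1];d=dict(np.load(f'pics/{f}.npz'));w=cloud(d,d['W']);X,Y,Z=[w[...,i] for i in range(3)];hsv=cv2.cvtColor(d['pixels'],cv2.COLOR_BGR2HSV);H,S,V=cv2.split(hsv)
m=((H<14)&(S>110)&(V>60)&(X>.36)&(X<.6)&(Z<.06)).astype(np.uint8)
m=cv2.morphologyEx(m,cv2.MORPH_OPEN,np.ones((3,3)))
k,l,st,c=cv2.connectedComponentsWithStats(m)
for i in range(1,k):
    if st[i,4]>250:
        mm=l==i;zz=np.nanpercentile(Z[mm],90);v,u=np.nonzero(mm)
        h=float(sys.argv[2]) if len(sys.argv)>2 else zz
        print(f,c[i].round(0),st[i,4],'ztop',zz.round(4),'cloud',rect(w[mm&(Z>zz-.006)]),'plane',rect(ray(d,np.c_[u,v],h,d['W'])))
E
python3 snap.py wrist w7;python3 find.py w7 .048; python3 go.py
```

```text
clock: 25.65
tcp_pos: [0.4718, -0.2478, 0.2395]
orientation: [[-0.006, 1.0, -0.0], [1.0, 0.006, 0.0], [0.0, -0.0, -1.0]]
force: [0.6, 0.8, -0.1]
grip_width: 0.743
grasp_force: 0.0
w7 [287. 199.] 644 ztop 0.046 cloud (array([ 436.6, -230.3]), array([44.8, 30.6]), 0.5) plane (array([ 437.2, -229.6]), array([43.9, 30. ]), 0.3)
w7 [289. 237.] 600 ztop 0.046 cloud (array([ 437.1, -273.4]), array([43.5, 31.5]), 0.2) plane (array([ 437.6, -272. ]), array([43. , 30.6]), 0.3)
t 25.7 tcp [ 0.4717 -0.2477  0.2397] yaw 90.35 w 70.5 F [-0.2  0.7 -0.2] gf 0.0 j6 -0.62
```

View pics/w7.png

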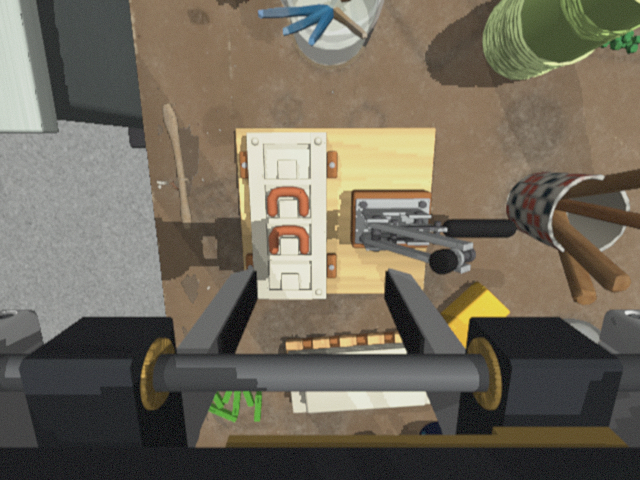

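```bash
python3 -m inch '[[0.064,0.008,-0.018,0.04,0],[0.064,0.008,-0.017,0.05,0],[0.064,0,0,0.05,0],[0.064,0,0,0.04,0],[0.064,0,0,0,0]]'>/dev/null;python3 go.py .4366 -.2312 .0425 90.4
```

```text
t 26.32 tcp [ 0.4341 -0.2299  0.0578] yaw 90.32 w 64.1 F [-0.  -1.   0.3] gf 0.0 j6 -0.63
turn -0.08
shift after turn [-0.0014  0.0026  0.0153]
shift now [-0.0014  0.0026  0.0153]
```

```bash
python3 -m inch '[[0.064,-0.001,0.0015,0.011,0],[0.064,0,0,0.003,0],[0.064,0,0,0,0]]'>/dev/null; python3 go.py .4366 -.2312 .0425;python3 -m inch '[[0.03,0,0,0,0],[0.03,0,0,0,0],[0.03,0,0,0,0],[0.03,0,0,0,0],[0.03,0,0,0,0]]'
```

```text
t 26.7 tcp [ 0.4382 -0.2326  0.0468] yaw 90.27 w 63.9 F [0.3 0.2 0.7] gf 0.0 j6 -0.63
shift now [ 0.0014 -0.0016  0.0043]
clock: 27.32
tcp_pos: [0.4377, -0.2323, 0.0464]
orientation: [[-0.005, 1.0, 0.0], [1.0, 0.005, -0.0], [-0.0, 0.0, -1.0]]
force: [-1.7, -0.7, 4.4]
grip_width: 0.469
grasp_force: 30.0
```

```bash
python3 -m inch '[[0.064,0,0,0,0],[0.064,0,0,0,0],[0.064,0,0,0.003,0],[0.064,0,0,0.0015,0],[0.064,0,0,0,0]]';python3 -m inch '[[0.03,0,0,0,0],[0.03,0,0,0,0],[0.03,0,0,0,0],[0.03,0,0,0,0],[0.03,0,0,0,0]]'
```

```text
clock: 27.95
tcp_pos: [0.4374, -0.232, 0.0413]
orientation: [[-0.005, 1.0, -0.001], [1.0, 0.005, 0.0], [0.0, -0.001, -1.0]]
force: [-0.4, -0.4, -0.1]
grip_width: 0.679
grasp_force: 0.0
clock: 28.58
tcp_pos: [0.4376, -0.2322, 0.0416]
orientation: [[-0.005, 1.0, 0.0], [1.0, 0.005, -0.0], [-0.0, 0.0, -1.0]]
force: [-0.8, -0.3, 0.6]
grip_width: 0.481
grasp_force: 30.0
```

```bash
python3 -m inch '[[0.03,0,0,-0.01,0],[0.03,0,0,-0.03,0],[0.03,0,0,-0.05,0],[0.03,0,0,-0.05,0],[0.03,0,0,-0.05,0]]';python3 -m inch '[[0.03,0.03,0.004,-0.02,0],[0.03,0.05,0.006,0,0],[0.03,0.05,0.006,0,0],[0.03,0.05,0.006,0,0],[0.03,0.05,0.006,0,0]]';python3 -m inch '[[0.03,0.05,0.006,0,0],[0.03,0.05,0.006,0,0],[0.03,0.05,0.006,0,0],[0.03,0.05,0.006,0,0],[0.03,0.05,0.006,0,0]]';python3 -m inch '[[0.03,0,0.01,0,-9.5],[0.03,0,0,0,-9.5],[0.03,0,0,0,-9.5],[0.03,0,0,0,-9.5],[0.03,0,0,0,-9.5]]'>/dev/null;python3 -m inch '[[0.03,0,0,0,-9.5],[0.03,0,0,0,-9.5],[0.03,0,0,0,-9.5],[0.03,0,0,0,-9.5],[0.03,0,0,0,-6]]'>/dev/null; python3 -m inch '[[0.03,0,0,0,0]]';python3 go.py .508 .2487 .0225 182
```

```text
clock: 29.2
tcp_pos: [0.4373, -0.232, 0.234]
orientation: [[-0.005, 1.0, 0.001], [1.0, 0.005, -0.0], [-0.0, 0.001, -1.0]]
force: [0.4, -1.0, -0.3]
grip_width: 0.482
grasp_force: 30.0
clock: 29.82
tcp_pos: [0.4644, -0.0005, 0.2524]
orientation: [[-0.004, 1.0, 0.001], [1.0, 0.004, -0.0], [-0.0, 0.001, -1.0]]
force: [0.9, -0.3, 0.2]
grip_width: 0.487
grasp_force: 30.0
clock: 30.45
tcp_pos: [0.4932, 0.2497, 0.2524]
orientation: [[-0.005, 1.0, 0.001], [1.0, 0.005, 0.0], [0.0, 0.001, -1.0]]
force: [0.2, 0.6, -0.3]
grip_width: 0.486
grasp_force: 30.0
clock: 31.82
tcp_pos: [0.5032, 0.248, 0.2522]
orientation: [[-1.0, -0.029, 0.0], [-0.029, 1.0, 0.0], [-0.0, 0.0, -1.0]]
force: [0.1, 0.7, -0.5]
grip_width: 0.482
grasp_force: 30.0
t 31.82 tcp [0.5032 0.248  0.2522] yaw -178.31 w 45.3 F [ 0.1  0.7 -0.5] gf 30.0 j6 -1.27
turn -0.31
shift after turn [-0.0047  0.0004  0.2297]
shift now [-0.0047  0.0005  0.2297]
```

```bash
python3 -m inch '[[0.03,-0.004,0,0.05,-0.3],[0.03,0,0,0.055,0],[0.03,0,0,0.055,0],[0.03,0,0,0.04,0],[0.03,0,0,0.015,0]]';python3 -m inch '[[0.03,0,0,0.008,0],[0.03,0,0,0.004,0],[0.03,0,0,0,0]]';python3 go.py .508 .2487 .0225 182
```

```text
clock: 32.45
tcp_pos: [0.5059, 0.2477, 0.0346]
orientation: [[-0.999, -0.034, -0.004], [-0.034, 0.999, -0.001], [0.004, -0.001, -1.0]]
force: [0.8, 0.1, 0.5]
grip_width: 0.485
grasp_force: 30.0
clock: 32.83
tcp_pos: [0.5082, 0.2486, 0.0257]
orientation: [[-0.999, -0.036, 0.002], [-0.036, 0.999, 0.001], [-0.002, 0.001, -1.0]]
force: [0.9, -0.1, -0.6]
grip_width: 0.484
grasp_force: 30.0
t 32.83 tcp [0.5082 0.2486 0.0257] yaw -177.95 w 45.5 F [ 0.9 -0.1 -0.6] gf 30.0 j6 -1.27
turn 0.05
shift after turn [0.0002 0.0001 0.0032]
shift now [0.0002 0.0001 0.0032]
```

```bash
python3 -m inch '[[0.03,0,0,0.0015,0],[0.03,0,0,0.0015,0],[0.03,0,0,0,0]]';python3 -m inch '[[0.06,0,0,0,0],[0.06,0,0,0,0],[0.06,0,0,-0.01,0],[0.06,0,0,-0.04,0],[0.06,0,0,-0.06,0]]';python3 -m inch '[[0.06,0,0,-0.06,0],[0.06,0.06,0,-0.06,0],[0.06,0.06,0,0,0],[0.06,0,0,0,0]]';python3 snap.py wrist w8;python3 find.py w8;python3 snap.py top t3;python3 find.py t3;python3 go.py
```

```text
clock: 33.2
tcp_pos: [0.5074, 0.2483, 0.0217]
orientation: [[-0.999, -0.036, 0.0], [-0.036, 0.999, 0.0], [-0.0, 0.0, -1.0]]
force: [0.6, 0.2, -0.1]
grip_width: 0.486
grasp_force: 30.0
clock: 33.83
tcp_pos: [0.5062, 0.2478, 0.1318]
orientation: [[-0.999, -0.036, -0.004], [-0.036, 0.999, -0.001], [0.004, -0.001, -1.0]]
force: [1.4, 0.0, -0.3]
grip_width: 0.64
grasp_force: 0.0
clock: 34.33
tcp_pos: [0.3992, 0.244, 0.2373]
orientation: [[-0.999, -0.038, 0.0], [-0.038, 0.999, 0.001], [-0.0, 0.001, -1.0]]
force: [0.0, 0.1, 0.2]
grip_width: 0.638
grasp_force: 0.0
w8 [321. 298.] 477 ztop 0.0262 cloud (array([506.4, 248.7]), array([30.4, 42.9]), 1.7) plane (array([505.2, 248.6]), array([30.1, 42.6]), 2.1)
t 34.42 tcp [0.4034 0.2446 0.2368] yaw -177.9 w 60.1 F [ 0.2  0.8 -0.6] gf 0.0 j6 -1.21
```

```bash
python3 -m inch '[[0.07,-0.003,-0.03,-0.03,0],[0.07,-0.003,-0.052,-0.03,0],[0.07,-0.003,-0.052,0,0],[0.07,-0.003,-0.052,0,0],[0.07,-0.003,-0.052,0,0]]'>/dev/null;python3 -m inch '[[0.07,-0.003,-0.052,0,0],[0.07,-0.003,-0.052,0,0],[0.07,-0.003,-0.052,0,0],[0.07,-0.003,-0.052,0,0],[0.07,-0.003,-0.052,0,0]]'>/dev/null;python3 -m inch '[[0.07,0,0,0.01,9],[0.07,0,0,0.01,9],[0.07,0,0,0.01,9],[0.07,0,0,0.01,9],[0.07,0,0,0.01,9]]'>/dev/null;python3 -m inch '[[0.07,0,0,0,9],[0.07,0,0,0,9],[0.07,0,0,0,9],[0.07,0,0,0,9],[0.07,0,0,0,10.5]]'>/dev/null;python3 -m inch '[[0.07,0,0,0,0]]' >/dev/null
python3 snap.py wrist w9;python3 find.py w9 .048;python3 go.py .4366 -.274 .0415 90.3
```

```text
w9 [306. 231.] 578 ztop 0.046 cloud (array([ 436.4, -273.4]), array([43.1, 31.8]), 1.4) plane (array([ 436.7, -272.2]), array([42.4, 30.8]), 0.6)
t 37.1 tcp [ 0.4518 -0.2532  0.2453] yaw 90.7 w 69.9 F [-0.3  0.7  0. ] gf 0.0 j6 -0.66
turn 0.4
shift after turn [-0.0208 -0.0152  0.2038]
shift now [-0.0206 -0.0153  0.2038]
```

```bash
python3 -m inch '[[0.064,-0.01,-0.008,0.05,0.4],[0.064,-0.011,-0.007,0.05,0],[0.064,0,0,0.05,0],[0.064,0,0,0.03,0],[0.064,0,0,0,0]]'>/dev/null;python3 go.py .4366 -.274 .0415 90.3;python3 -m inch '[[0.064,0,0.001,0.012,0],[0.064,0,0,0.006,0],[0.064,0,0,0,0]]'>/dev/null;python3 go.py .4366 -.274 .0415 90.3
```

```text
t 37.73 tcp [ 0.4349 -0.2725  0.0635] yaw 90.25 w 64.0 F [-0.1  0.3  0.5] gf 0.0 j6 -0.7
turn -0.05
shift after turn [-0.0016  0.0018  0.022 ]
shift now [-0.0016  0.0018  0.022 ]
t 38.1 tcp [ 0.4375 -0.2733  0.0481] yaw 90.18 w 63.8 F [0.3 1.  0.4] gf 0.0 j6 -0.7
turn -0.12
shift after turn [-0.0007 -0.0009  0.0066]
shift now [-0.0007 -0.0009  0.0066]
```

```bash
python3 -m inch '[[0.064,-0.0005,0,0.004,0],[0.064,0,0,0.002,0],[0.064,0,0,0,0],[0.03,0,0,0,0],[0.03,0,0,0,0]]';python3 -m inch '[[0.03,0,0,0,0],[0.03,0,0,0,0],[0.03,0,0,0,0]]'
```

```text
clock: 38.72
tcp_pos: [0.4373, -0.2737, 0.0418]
orientation: [[-0.003, 1.0, 0.0], [1.0, 0.003, 0.0], [0.0, 0.0, -1.0]]
force: [-0.7, -0.5, -0.3]
grip_width: 0.504
grasp_force: 0.0
clock: 39.1
tcp_pos: [0.4373, -0.2737, 0.0418]
orientation: [[-0.003, 1.0, 0.0], [1.0, 0.003, 0.0], [0.0, 0.0, -1.0]]
force: [0.1, 0.3, 0.4]
grip_width: 0.481
grasp_force: 30.0
```

```bash
python3 -m inch '[[0.03,0,0,-0.01,0],[0.03,0,0,-0.03,0],[0.03,0,0,-0.05,0],[0.03,0,0,-0.05,0],[0.03,0,0,-0.05,0]]';python3 -m inch '[[0.03,0.03,0.005,-0.02,0],[0.03,0.046,0.009,0,0],[0.03,0.046,0.009,0,0],[0.03,0.046,0.009,0,0],[0.03,0.046,0.009,0,0]]';python3 -m inch '[[0.03,0.046,0.009,0,0],[0.03,0.046,0.009,0,0],[0.03,0.046,0.008,0,0],[0.03,0.046,0.008,0,0],[0.03,0,0,0,0]]';python3 -m inch '[[0.03,0,0,0,-9.5],[0.03,0,0,0,-9.5],[0.03,0,0,0,-9.5],[0.03,0,0,0,-9.5],[0.03,0,0,0,-9.5]]'>/dev/null;python3 -m inch '[[0.03,0,0,0,-9.5],[0.03,0,0,0,-9.5],[0.03,0,0,0,-9.5],[0.03,0,0,0,-9.5],[0.03,0,0,0,-6]]'>/dev/null; python3 -m inch '[[0.03,0,0,0,0]]';python3 go.py .512 .1287 .0225 182
python3 snap.py wrist w10;python3 find.py w10
```

```text
clock: 39.72
tcp_pos: [0.4371, -0.2736, 0.2341]
orientation: [[-0.003, 1.0, 0.001], [1.0, 0.003, -0.0], [-0.0, 0.001, -1.0]]
force: [0.9, -0.2, 0.5]
grip_width: 0.482
grasp_force: 30.0
clock: 40.35
tcp_pos: [0.4777, -0.0581, 0.2525]
orientation: [[-0.003, 1.0, 0.001], [1.0, 0.003, -0.0], [-0.0, 0.001, -1.0]]
force: [0.9, 0.2, -0.0]
grip_width: 0.484
grasp_force: 30.0
clock: 40.98
tcp_pos: [0.5112, 0.1273, 0.2522]
orientation: [[-0.007, 1.0, 0.0], [1.0, 0.007, 0.001], [0.001, 0.0, -1.0]]
force: [0.2, 1.1, 0.3]
grip_width: 0.485
grasp_force: 30.0
clock: 42.35
tcp_pos: [0.5109, 0.1235, 0.2522]
orientation: [[-1.0, -0.027, 0.0], [-0.027, 1.0, -0.0], [-0.0, -0.0, -1.0]]
force: [0.6, -0.9, -0.7]
grip_width: 0.486
grasp_force: 30.0
t 42.35 tcp [0.5109 0.1235 0.2522] yaw -178.47 w 45.7 F [ 0.6 -0.9 -0.7] gf 30.0 j6 -1.49
turn -0.47
shift after turn [-0.0012  0.0053  0.2297]
shift now [-0.0011  0.0053  0.2297]
w10 [426. 208.] 550 ztop 0.0261 cloud (array([507. , 247.9]), array([30.7, 43.6]), 2.8) plane (array([506.7, 247. ]), array([30.6, 43.7]), 3.4)
```

```bash
python3 -m inch '[[0.03,-0.001,0.005,0.05,-0.5],[0.03,0,0,0.055,0],[0.03,0,0,0.055,0],[0.03,0,0,0.04,0],[0.03,0,0,0.015,0]]';python3 -m inch '[[0.03,0,0,0.008,0],[0.03,0,0,0.004,0],[0.03,0,0,0,0]]';python3 go.py .512 .1287 .0222 182
```

```text
clock: 43.02
tcp_pos: [0.5103, 0.129, 0.0348]
orientation: [[-0.999, -0.036, -0.004], [-0.036, 0.999, -0.001], [0.004, -0.0, -1.0]]
force: [-0.2, 0.1, 0.3]
grip_width: 0.485
grasp_force: 30.0
clock: 43.4
tcp_pos: [0.5129, 0.1296, 0.0258]
orientation: [[-0.999, -0.038, 0.002], [-0.038, 0.999, 0.0], [-0.002, 0.0, -1.0]]
force: [-0.2, 0.4, -0.2]
grip_width: 0.482
grasp_force: 30.0
t 43.4 tcp [0.5129 0.1296 0.0258] yaw -177.85 w 45.3 F [-0.2  0.4 -0.2] gf 30.0 j6 -1.49
turn 0.15
shift after turn [ 0.0009 -0.0009  0.0036]
shift now [ 0.001  -0.0009  0.0036]
```

```bash
python3 -m inch '[[0.03,0,0,0.0015,0],[0.03,0,0,0.0015,0],[0.03,0,0,0,0]]';python3 -m inch '[[0.06,0,0,0,0],[0.06,0,0,0,0],[0.06,0,0,-0.01,0],[0.06,0,0,-0.04,0],[0.06,0,0,-0.06,0]]';python3 -m inch '[[0.06,0,0,-0.06,0],[0.06,0.06,0.02,-0.06,0],[0.06,0.06,0.03,-0.06,0],[0.06,0,0,0,0],[0.06,0,0,0,0]]';python3 snap.py wrist w11;python3 find.py w11;python3 go.py .63 .193 .30 182
python3 - <<'E'
from h import *
d=dict(np.load('pics/w11.npz'));w=cloud(d,d['W']);X,Y,Z=[w[...,i] for i in range(3)]
m=(Z>.17)&(Z<.26)&(Y>.1)&(Y<.3)&(X>.55)&(X<.7);m[330:]=False
print(m.sum());print(rect(w[m]) if m.sum()>5 else '')
cv2.imwrite('pics/w11.png',d['pixels'])
E
```

```text
clock: 43.78
tcp_pos: [0.512, 0.1296, 0.0219]
orientation: [[-0.999, -0.038, 0.0], [-0.038, 0.999, 0.0], [-0.0, 0.0, -1.0]]
force: [-1.0, 0.6, 0.1]
grip_width: 0.481
grasp_force: 30.0
clock: 44.4
tcp_pos: [0.5107, 0.1294, 0.1322]
orientation: [[-0.999, -0.038, -0.004], [-0.038, 0.999, -0.0], [0.004, -0.0, -1.0]]
force: [0.4, 0.1, 0.5]
grip_width: 0.636
grasp_force: 0.0
clock: 45.02
tcp_pos: [0.4262, 0.1613, 0.2766]
orientation: [[-0.999, -0.038, 0.001], [-0.038, 0.999, -0.0], [-0.001, -0.0, -1.0]]
force: [-0.7, 1.0, -0.0]
grip_width: 0.638
grasp_force: 0.0
w11 [382. 267.] 351 ztop 0.0262 cloud (array([503.4, 245.2]), array([26.2, 44.3]), 21.8) plane (array([502.3, 244.7]), array([27.3, 44.1]), 21.3)
w11 [294. 269.] 404 ztop 0.0262 cloud (array([512.5, 130.2]), array([30.6, 42.1]), 1.3) plane (array([511.6, 130.3]), array([30.4, 42. ]), 2.1)
t 45.08 tcp [0.4262 0.1611 0.2757] yaw -177.85 w 59.7 F [ 0.2 -1.  -0.3] gf 0.0 j6 -1.4
turn 0.15
shift after turn [-0.2048  0.0247 -0.0244]
shift now [-0.2049  0.0242 -0.0244]
0
```

View pics/w11.png

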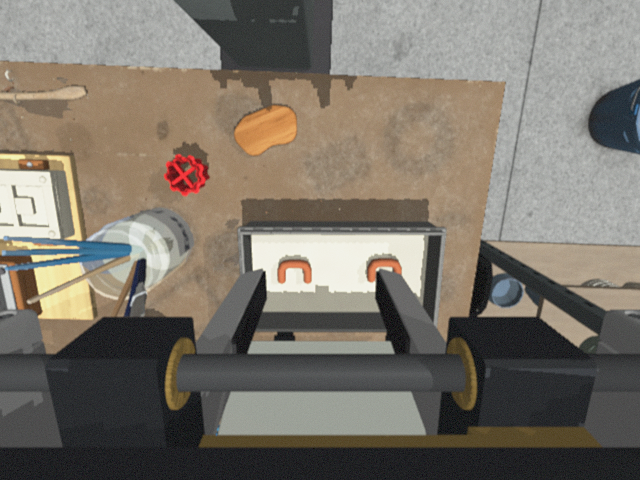

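```bash
python3 -m inch '[[0.06,-0.03,0.008,-0.02,0],[0.06,-0.06,0.008,-0.01,0],[0.06,-0.06,0.007,0,0],[0.06,-0.058,0.002,0,0],[0.06,0,0,0,0]]'; python3 go.py .636 .1935 .212 182; python3 snap.py scene s4; python3 - <<'E'
from h import *
d=dict(np.load('pics/s4.npz'));w=cloud(d,d['W']);X,Y,Z=[w[...,i] for i in range(3)];V=d['pixels'].max(-1)
m=(Z>.19)&(Z<.25)&(Y>.12)&(Y<.27)&(X>.55)&(X<.7)&(V<70)
print(m.sum(),np.nanmedian(w[m],0),rect(w[m]))
cv2.imwrite('pics/s4c.png',cv2.resize(d['pixels'][60:240,130:340],None,fx=3,fy=3))
E
```

```text
clock: 45.7
tcp_pos: [0.637, 0.1932, 0.3002]
orientation: [[-0.999, -0.035, -0.006], [-0.035, 0.999, -0.002], [0.007, -0.002, -1.0]]
force: [-0.9, 0.8, -0.3]
grip_width: 0.642
grasp_force: 0.0
t 45.7 tcp [0.637  0.1932 0.3002] yaw -177.97 w 60.3 F [-0.9  0.8 -0.3] gf 0.0 j6 -1.42
turn 0.03
shift after turn [0.0004 0.0005 0.0882]
shift now [0.0004 0.0005 0.0882]
92 [0.6336935  0.18844786 0.21731867] (array([635.2, 189.1]), array([14.2, 23.8]), 34.5)
```

View pics/s4c.png

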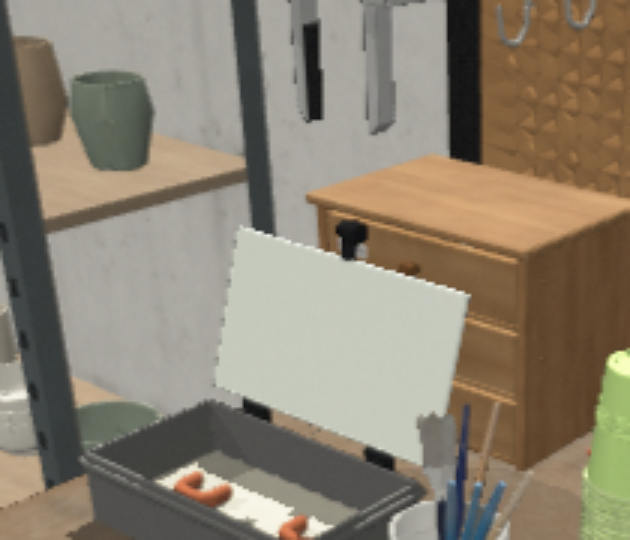

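Knob at crop (350,237) stands directly beneath the open fingers (310,120)/(380,130); both handles lie in the box. Going down to grasp.

```bash
python3 -m inch '[[0.06,0,-0.001,0.04,0],[0.06,0,0,0.03,0],[0.06,0,0,0.014,0],[0.06,0,0,0,0],[0,0,0,0,0]]';python3 -m inch '[[0,0,0,0.003,0],[0,0,0,0,0],[0,0,0,0,0],[0,0,0,0,0]]';python3 go.py
python3 - <<'E'
import numpy as np
r=.163;a0=.012
P=lambda t:np.array([-np.cos(t+a0),np.sin(t+a0)])*r
ts=np.r_[1.9:-.01:17j]
for a,b in zip(ts,ts[1:]):
    d=P(b)-P(a);print(round(b,2),'tx',round(-d[0],4),'tz',round(-d[1],4))
E
```

```text
clock: 46.38
tcp_pos: [0.6336, 0.1934, 0.2241]
orientation: [[-0.999, -0.038, 0.002], [-0.038, 0.999, 0.001], [-0.002, 0.0, -1.0]]
force: [-0.1, -0.2, 0.1]
grip_width: 0.566
grasp_force: 0.0
clock: 46.88
tcp_pos: [0.6331, 0.1933, 0.2197]
orientation: [[-0.999, -0.038, 0.0], [-0.038, 0.999, 0.0], [-0.0, 0.0, -1.0]]
force: [-0.1, 0.3, 0.8]
grip_width: 0.202
grasp_force: 30.0
t 46.88 tcp [0.6331 0.1933 0.2197] yaw -177.84 w 19.0 F [-0.1  0.3  0.8] gf 30.0 j6 -1.42
1.78 tx 0.0187 tz -0.0054
1.66 tx 0.0192 tz -0.0031
1.54 tx 0.0194 tz -0.0008
1.42 tx 0.0194 tz 0.0015
1.3 tx 0.0191 tz 0.0038
1.18 tx 0.0185 tz 0.006
1.06 tx 0.0176 tz 0.0082
0.94 tx 0.0165 tz 0.0102
0.83 tx 0.0152 tz 0.0121
0.71 tx 0.0136 tz 0.0139
0.59 tx 0.0119 tz 0.0154
0.47 tx 0.01 tz 0.0167
0.35 tx 0.0079 tz 0.0178
0.23 tx 0.0058 tz 0.0186
0.11 tx 0.0035 tz 0.0191
-0.01 tx 0.0012 tz 0.0194
```

```bash
python3 -m inch '[[0.05,0,0,0,0],[0.05,0,0,0,0],[0.05,-0.001,0,0.008,0],[0.05,0,0,0,0],[0,0,0,0,0]]';python3 -m inch '[[0,0,0,0,0],[0,0,0,0,0],[0,0,0,0,0]]'
```

```text
clock: 47.5
tcp_pos: [0.6339, 0.1933, 0.2112]
orientation: [[-0.999, -0.038, -0.0], [-0.038, 0.999, -0.0], [0.0, -0.0, -1.0]]
force: [-0.1, 0.2, -0.4]
grip_width: 0.462
grasp_force: 0.0
clock: 47.88
tcp_pos: [0.6341, 0.1934, 0.2117]
orientation: [[-0.999, -0.038, 0.0], [-0.038, 0.999, 0.0], [-0.0, 0.0, -1.0]]
force: [0.5, 0.2, 1.0]
grip_width: 0.21
grasp_force: 30.0
```

```bash
python3 -m inch '[[0,0.0185,0,-0.0055,0],[0,0.019,0,-0.003,0],[0,0.0195,0,-0.001,0],[0,0.0195,0,0.0015,0],[0,0.019,0,0.004,0]]';python3 go.py
```

```text
clock: 48.5
tcp_pos: [0.5373, 0.19, 0.2154]
orientation: [[-0.999, -0.038, 0.001], [-0.038, 0.999, 0.001], [-0.001, 0.001, -1.0]]
force: [2.6, 1.1, -4.2]
grip_width: 0.208
grasp_force: 30.0
t 48.5 tcp [0.5373 0.19   0.2154] yaw -177.83 w 19.6 F [ 2.6  1.1 -4.2] gf 30.0 j6 -1.39
```

```bash
python3 -m inch '[[0,0.0185,0,0.006,0],[0,0.0175,0,0.008,0],[0,0.0165,0,0.010,0],[0,0.015,0,0.012,0],[0,0.0135,0,0.014,0]]';python3 go.py
```

```text
clock: 49.12
tcp_pos: [0.4554, 0.1871, 0.1661]
orientation: [[-0.999, -0.038, -0.0], [-0.038, 0.999, 0.001], [0.0, 0.001, -1.0]]
force: [-1.2, 1.4, 1.1]
grip_width: 0.206
grasp_force: 30.0
t 49.12 tcp [0.4554 0.1871 0.1661] yaw -177.83 w 19.4 F [-1.2  1.4  1.1] gf 30.0 j6 -1.36
```

```bash
python3 -m inch '[[0,0.012,0,0.0155,0],[0,0.010,0,0.0165,0],[0,0.008,0,0.018,0],[0,0.006,0,0.0185,0],[0,0,0,0,0]]';python3 go.py
```

```text
clock: 49.75
tcp_pos: [0.4181, 0.1858, 0.0965]
orientation: [[-0.999, -0.037, -0.005], [-0.037, 0.999, 0.001], [0.005, 0.001, -1.0]]
force: [-4.6, 3.9, 2.1]
grip_width: 0.209
grasp_force: 30.0
t 49.75 tcp [0.4181 0.1858 0.0965] yaw -177.87 w 19.6 F [-4.6  3.9  2.1] gf 30.0 j6 -1.35
```

```bash
python3 -m inch '[[0,0,0,0.017,0],[0,0,0,0.012,0],[0,0,0,0.004,0],[0,0,0,0,0]]';python3 -m inch '[[0,0,0,0.002,0],[0,0,0,0.001,0],[0,0,0,0,0]]';python3 go.py
```

```text
clock: 50.25
tcp_pos: [0.4158, 0.1857, 0.0635]
orientation: [[-0.999, -0.037, -0.011], [-0.037, 0.999, 0.001], [0.011, 0.001, -1.0]]
force: [-7.8, 4.8, 2.3]
grip_width: 0.211
grasp_force: 30.0
clock: 50.62
tcp_pos: [0.4158, 0.1857, 0.0607]
orientation: [[-0.999, -0.037, -0.011], [-0.037, 0.999, 0.001], [0.011, 0.001, -1.0]]
force: [-8.6, 5.2, 1.2]
grip_width: 0.212
grasp_force: 30.0
t 50.62 tcp [0.4158 0.1857 0.0607] yaw -177.9 w 20.0 F [-8.6  5.2  1.2] gf 30.0 j6 -1.35
```

```bash
python3 -m inch '[[0,0,0,0.001,0],[0.06,0,0,0,0],[0.06,0,0,0,0],[0.06,0,0,0,0],[0.06,0,0,-0.01,0]]';python3 -m inch '[[0.06,0,0,-0.05,0],[0.06,0,0,-0.06,0],[0.06,0,0,-0.06,0],[0.06,0.02,0,-0.05,0],[0.06,0.03,0,0,0]]';python3 -m inch '[[0.06,0.03,0,0,0],[0.06,0.03,0,0,0],[0.06,0,0,0,0]]'
python3 snap.py wrist w12;python3 snap.py top t4;python3 snap.py scene s5
python3 - <<'E'
from h import *
for f in('w12','t4'):
    d=dict(np.load(f'pics/{f}.npz'));w=cloud(d,d['W']);X,Y,Z=[w[...,i] for i in range(3)];hsv=cv2.cvtColor(d['pixels'],cv2.COLOR_BGR2HSV)
    m=(Z>.05)&(Z<.12)&(Y>.02)&(Y<.35)&(X>.42)&(X<.6)&(hsv[...,1]<40)&(hsv[...,2]>150)
    print(f,m.sum(),np.round(np.linalg.lstsq(np.c_[w[m][:,:2],np.ones(m.sum())],w[m][:,2],rcond=None)[0],4),np.nanmedian(Z[m]))
d=dict(np.load('pics/t4.npz'));w=cloud(d);X,Y,Z=[w[...,i] for i in range(3)];hsv=cv2.cvtColor(d['pixels'],cv2.COLOR_BGR2HSV);H,S,V=cv2.split(hsv)
for lo,hi in((.044,.066),(.024,.044)):
    m=(S<60)&(V>110)&(Z>lo)&(Z<hi)&(Y<-.39)&(Y>-.55)&(X>.4)&(X<.66)
    print('mould',np.nanmedian(Z[m]),rect(w[m]))
m=(H>22)&(H<32)&(S>200)&(V>120)&(Y<-.3)&(Y>-.45)&(X>.6)&(X<.72);print('yellow',rect(w[m]))
cv2.imwrite('pics/s5.png',d['pixels'])
E
python3 go.py
```

```text
clock: 51.25
tcp_pos: [0.4214, 0.185, 0.0701]
orientation: [[-0.999, -0.038, -0.001], [-0.038, 0.999, -0.0], [0.001, -0.0, -1.0]]
force: [-0.5, -0.1, 0.0]
grip_width: 0.595
grasp_force: 0.0
clock: 51.88
tcp_pos: [0.3741, 0.184, 0.2949]
orientation: [[-0.999, -0.037, 0.01], [-0.037, 0.999, 0.003], [-0.01, 0.002, -1.0]]
force: [0.3, 0.6, 0.4]
grip_width: 0.64
grasp_force: 0.0
clock: 52.25
tcp_pos: [0.3103, 0.181, 0.291]
orientation: [[-0.999, -0.039, 0.002], [-0.039, 0.999, 0.001], [-0.002, 0.001, -1.0]]
force: [-0.5, -0.3, 0.7]
grip_width: 0.641
grasp_force: 0.0
w12 7906 [-0.0025  0.0002  0.0696] 0.06869101772969785
t4 4377 [-0.0003 -0.0001  0.0717] 0.0715012572567264
mould 0.054343980870311004 (array([ 526.3, -462.8]), array([150.3,  57.1]), 4.9)
mould 0.03353483686295611 (array([ 526.8, -463.3]), array([188.8,  85.5]), 4.9)
yellow (array([ 662.5, -378. ]), array([74.9, 44.2]), 48.5)
t 52.4 tcp [0.3128 0.1813 0.2904] yaw -177.85 w 60.4 F [-0.3 -0.2 -0.7] gf 0.0 j6 -1.28
```

View pics/t4.png

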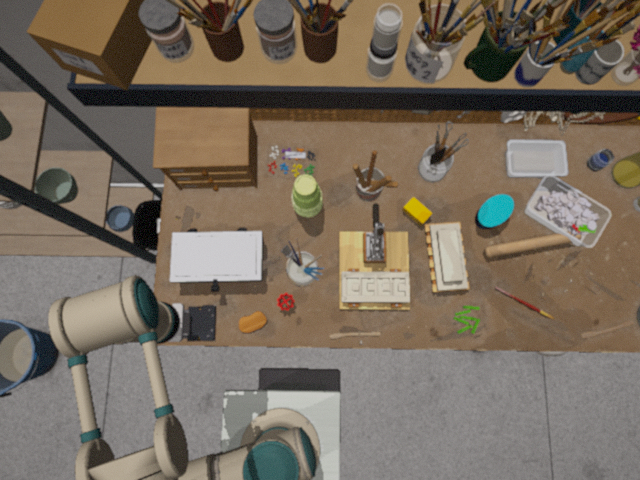

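The top view shows everything in place: the lid is shut and level at (216,257), the mould half lies on the rack at (447,257), all four pockets are empty at (375,289), the lever is open at (376,230), and the bystanders have not moved.

```bash
python3 -c "
from workcell import close_job
print(close_job())"
```

```text
the job is handed in; nothing more can be done
None
```

The job is handed in at about 52 s of the 208 s allowed, though `close_job()` returned no verdict: the clamp is open, the upper mould half is centred on the rack, both clay handles (only two were in the mould) were last seen lying flat on the bed before the lid closed, the lid is shut, and the bystanders look undisturbed.

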